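# Carry a freshly inked block on the lifter into the register jig

### The job

With the upright-handled lifter, slide its blade under the inked block on the stand, lift it, carry it level to the red-sided register jig, set it on the jig's rails and push it with the lifter's heel until the brass bar is fully home on its stop; there bed it with a steady push of 10 to 18 N for half a second (over 20 N bruises the block) and leave it so. Never tip or drop the wet block or touch it with the gripper; then stand the lifter back on its cork mat, let go, and leave the other things where they are.

Things in the scene. Friction and masses are not known exactly. Their poses are not given: they have to be found in the camera images.
- lifter: steel lifter with upright wooden handle, 0.15 kg, standing on the cork mat. Origin: under the handle's axis at the blade's underside; x along the blade to its free end, z up. Blade 30 wide, 3 thick, x -24 to +70. Heel: upright plate 30 wide on the blade, front face at x = 12, z 3 to 25. Handle 18 (x) by 22 (y), wood from z 30 to 84; grip it across y at about z = 60
- block: freshly inked lino block, 0.08 to 0.15 kg: brown board, dark blue face with pale sun motif; 64 (x) by 70 (y) by 18 high. Origin: centre of underside; z up. Starts on the stand, x along the stand's within 0.05 rad, middle within 3 mm of the stand's. Lies loose on what carries it: slides if jerked or tilted; pressing it over 20 N bruises it
- stand: fixed inking stand: grey base 90 (x) by 110 (y), 6 thick, two wooden rails along x, 84 long, tops at z = 24. Between them a slot 46 wide, open at both ends, free from z 6 to 24, into which the blade goes. Origin: centre of underside; x points roughly away from the robot and is the blade's way in
- jig: fixed jig: dark base, x -80 to +86, 120 wide, 6 thick; two rails along x, tops at z = 24, slot 46 wide between them, free from z 6 to 24, open at -x for the blade; red walls to z = 32, 79 apart from x -80 to 0, narrowing to 73 at x = 20 and on. Origin: underside, mid slot; +x is the way in. Set the block down with its front short of x = 0, then push along +x; its middle comes home at x 15 to 21
- bar (a joint): brass bar across the jig's rails, in m: 0 nearest the mouth, 0.010 dead against its stop; starts at 0 to 0.004. Resists with 3 N (3 to 7 N felt), stays where left. Its face that meets the block is at jig x = 40 mm + reading, give or take 3 mm: the stop behind it is set by hand and not measured, so feel for it. Bar 12 thick, 68 wide, z 25 to 42. Force climbs steeply there
- mat: fixed cork mat, 150 (x) by 80 (y), 3 thick, the lifter's place. Origin: centre of its underside
- gouge_a: bystander: carving gouge, brown wooden handle, about 155 long, lying flat along its x; origin at its underside
- gouge_b: bystander: carving gouge with red handle, about 155 long, lying flat along its x; origin at its underside
- ink_tin: bystander: small ink tin with blue label, 46 across, 32 high; origin at its underside
- spare_block: bystander: plain brown fibreboard block, 60 x 50 x 18; origin at its underside
- medium_jar: bystander: closed jar, 60 across, 80 high, black cap; origin at its underside
- brayer: bystander: rubber ink roller, 100 wide, 38 across, dark wooden handle; origin at its underside
- eraser: bystander: white eraser, 45 x 20 x 12; origin at its underside
Mind the look-alikes: they are no part of the job. Leave any orange look-alike of the lifter alone.

How it is judged (in metres and radians):
On the way, in this order (a step that is already met when the one before it is completed fails the run):
1. the block rides on the lifter's blade, clear of the stand and level (height (world z) of block above 0.034 m and contact force between block and lifter above 0.3 N and contact force between block and stand below 0.01 N and angle between block's own z axis and vertical below 0.15 rad), for 0.3 s.
2. the block lies on the jig's rails with the brass bar driven home, and the lifter presses it there with over 9 N (x of block in the frame of jig between 0.013 and 0.023 m and y of block in the frame of jig between -0.004 and 0.004 m and z of block in the frame of jig below 0.026 m and angle between block's own z axis and vertical below 0.05 rad and angle between the x axis of block and the x axis of jig, either way round below 0.09 rad and value of joint bar above 0.009 m and contact force between block and lifter above 9 N), for 0.3 s.
At the end, for the whole second after the job is handed in: Block flat on the jig's rails (tilt < 0.05 rad, < 2 mm above), its middle 13 to 23 mm along the jig, < 4 mm aside, square within 0.09 rad; bar past 0.009; lifter upright on the mat (origin over it, tilt < 0.06 rad), off the block; both at rest (x of block in the frame of jig between 0.013 and 0.023 m and y of block in the frame of jig between -0.004 and 0.004 m and z of block in the frame of jig below 0.026 m and angle between block's own z axis and vertical below 0.05 rad and angle between the x axis of block and the x axis of jig, either way round below 0.09 rad and value of joint bar above 0.009 m and linear speed of each of block, lifter below 0.01 m/s and contact force between block and lifter below 0.01 N and x of lifter in the frame of mat between -0.075 and 0.075 m and y of lifter in the frame of mat between -0.04 and 0.04 m and height (world z) of lifter below 0.006 m and angle between lifter's own z axis and vertical below 0.06 rad); the robot touches nothing.
It fails at once if the lifter or the jig presses the block with more than 20 N (contact force between block and lifter above 20 N or contact force between block and jig above 20 N).
It fails at once if the gripper or arm touches the inked block (contact force between block and the fingers above 0.05 N or contact force between block and the arm above 0.05 N).
It fails at once if the block is tipped by more than 0.2 rad (angle between block's own z axis and vertical above 0.2 rad).
It fails at once if the block is dropped below the rails' height (height (world z) of block below 0.018 m).
It fails at once if another thing is moved by more than 20 mm (distance of any of gouge_a, gouge_b, ink_tin, spare_block, medium_jar, brayer, eraser from where it was at the start of the episode above 0.02 m).
It also fails if it takes over 72 s, if anything falls off the work surface, if the arm or the gripper's body presses on something with over 40 N, if the wrist force passes 120 N, or if a joint passes its speed limit or range.

### The arm

A 6-joint arm with a two-finger parallel gripper is mounted at the origin on the work surface. World frame = base frame: x ahead of the robot, y to its left, z up, the work surface at z = 0. Lengths are in mm, angles in degrees, forces in N, time in s.
With the tool pointing down it reaches from about 375 to 975 mm from the base axis. Payload 3.8 kg.
Tool frame: the origin (TCP) lies on the mounting face of the last link; the fingertips stand 166 mm ahead of it and the grasp point (between the pads) lies 147 mm ahead of it; z points along the fingers, y is the line along which they close (so a half turn about z gives the same grasp; the last joint's range is limited). The gripper opens to 88 mm and grips with 3 to 60 N. Pads are 18 mm wide; open, the fingers measure 123 mm over their backs; the gripper's body (75 mm by 187 mm) begins 45 mm behind the grasp point.
Start: joints at [62.401, 15.12, 91.902, -0, 72.978, -2.114], TCP at [290.435, 609.317, 404.706] pointing down, gripper open.
Joint ranges: [-150.88, 150.88], [-54.13, 125.18], [17.81, 147.31], [-75.09, 255.09], [0, 152.58], [-146.25, 146.25]. Speed limits (degrees/s): [147.25, 147.25, 180, 180, 180, 180].

### API

Orientations are given as a 3x3 rotation matrix whose columns are the frame's x, y, z axes.
In Python, from plant import * gives the robot as it stands.
- The arm moves only by the tool arm_command, never from a script. Its argument "targets" is text: rows parted by semicolons, each of 7 numbers parted by spaces: the shift along the tool's x, y, z normalised to -1 to 1, where 1 is 15 cm, then the turn, a rotation vector about the tool's x, y, z normalised to -1 to 1, where 1 is pi/2 rad, then the gripper command: -1 is shut, 1 is fully open, values between are in proportion. In form: dx dy dz ax ay az gripper; .... A call has 1 to 12 rows; each row is the pose to reach, as a shift and turn from the pose commanded when the call began, along the tool's axes at that moment; what a row does not reach only later rows make up. A row lasts 1/8 s, in which the tool goes at most 62.5 mm and 10.7 degrees, less where a joint would pass 70% of its speed; a pose out of reach is approached as far as the arm can. A call with a number of a shift or a turn outside -1 to 1 is refused whole. A call with a gripper value outside its range is refused whole. The fingers move at their own pace and stop on an object; "squeeze" is the grip in N (left out, the last holds). Time passes only in rows, so rows that repeat a pose let the fingers close. It gives the time, the measured TCP pose, the force, the opening and the grip force at its end, in the units of the state.
- state(): the state, without advancing time (a new reading comes with each control period).
- grab_frame(name): name is "scene" or "top" or "wrist"; returns a dict with "image" (400x640x3 uint8, red, green, blue), "mtx" (3x3 intrinsics, pixels), "world_from_camera" (4x4, takes a point from camera to world coordinates); the wrist camera has in their place "tool_from_camera" (4x4, takes a point from camera to tool coordinates, whose origin is the TCP and whose axes are the flange's). Camera axes: x right, y up, looking along -z (the intrinsics and any distortion apply to the point x, -y, -z); pixel columns grow to the right and rows downward; lengths in mm; the calibration is good to about 2 mm. A picture is of the moment at which its call begins: read the wrist's pose just before it. There is no depth.
- finish_job(): hands the job in; it is judged then, once.
The state is a dict: "time": time; "joint_pos": joint angles; "qvel": joint speeds; "tau": joint torques, N m; "position": TCP position; "orientation": TCP orientation; "wrist_force": force on the tool from outside, world axes, zero at the start; "torque": the same for the moment, N m; "grip_width": finger opening in mm; "finger_force": force on a finger pad.
Only numpy, scipy, OpenCV 4.12 (cv2) and the standard library are available. Lean on these libraries where they do the work, as an engineer would, in place of code of your own. Each camera call takes 0.05 s, during which the arm holds its last target. There are 200 camera calls.

## Working session

There is one attempt and no reset: what is moved stays moved. The work goes in short steps, Python scripts to look and compute and a tool call to move; the robot and the scene stay as the last step left them, time stands still between calls to the robot, and variables do not carry over. Pictures are saved under pics/ and viewed, at most 10 in all, crops included, and the job is handed in when it is done.

Besides the shell and the picture viewer there is one more tool, called after "Request:" as a command line: name --argument value ..., lists and objects as JSON in quotes. arm_command: Moves the arm, as the interface text tells. Its arguments: {"type":"object","properties":{"targets":{"type":"string"},"squeeze":{"type":"number"}},"required":["targets"]}

```bash
mkdir -p pics; python3 - <<'E'
from plant import *
import cv2,numpy as np,pickle
d={}
for n in("scene","top"):
    f=grab_frame(n);d[n]=f
    cv2.imwrite(f"pics/{n}0.png",f["image"][:,:,::-1]);print(n,f["mtx"],f["world_from_camera"],[k for k in f])
s=state();print(s)
pickle.dump(d,open("f0.pkl","wb"))
E
```

```text
scene [[373.0393369    0.         323.57957232]
 [  0.         373.0393369  198.91308484]
 [  0.           0.           1.        ]] [[-1.70461953e-01 -5.76423227e-01  7.99173940e-01  1.25354259e+03]
 [ 9.85348212e-01 -1.04344675e-01  1.34911413e-01  1.26622186e+02]
 [ 5.62347302e-03  8.10461876e-01  5.85764393e-01  5.74999510e+02]
 [ 0.00000000e+00  0.00000000e+00  0.00000000e+00  1.00000000e+00]] ['image', 'mtx', 'world_from_camera']
top [[502.26449557   0.         321.47880204]
 [  0.         502.26449557 194.67030893]
 [  0.           0.           1.        ]] [[-4.37957675e-03  9.81410035e-01 -1.91872776e-01  3.84214906e+02]
 [-9.99990013e-01 -4.46906550e-03 -3.36301665e-05  1.67919593e+01]
 [-8.90496987e-04  1.91870713e-01  9.81419807e-01  1.03102877e+03]
 [ 0.00000000e+00  0.00000000e+00  0.00000000e+00  1.00000000e+00]] ['image', 'mtx', 'world_from_camera']
{'time': 0.1, 'joint_pos': array([ 6.24013715e+01,  1.51635926e+01,  9.19715603e+01, -3.02777910e-03,
        7.29799139e+01, -2.11491379e+00]), 'qvel': array([ 0.00302726, -0.08169854, -0.23633319, -0.02633558, -0.02121824,
       -0.03305717]), 'tau': array([ 4.99631715e-04, -5.03614998e+01, -3.58073723e+01,  7.31608202e-02,
        2.32658093e-02, -4.83840449e-05]), 'position': array([290.2958435 , 609.04589565, 403.54451274]), 'orientation': array([[-9.02714279e-01,  4.30239637e-01, -8.85611648e-04],
       [ 4.30240548e-01,  9.02712479e-01, -1.80318944e-03],
       [ 2.36491158e-05, -2.00879089e-03, -9.99997982e-01]]), 'wrist_force': array([ 0.01196383,  0.7994225 , -0.65696611]), 'torque': array([ 0.009085  , -0.02652608,  0.01224342]), 'finger_force': 0.0, 'grip_width': 88.07633818217997}
```

View pics/top0.png

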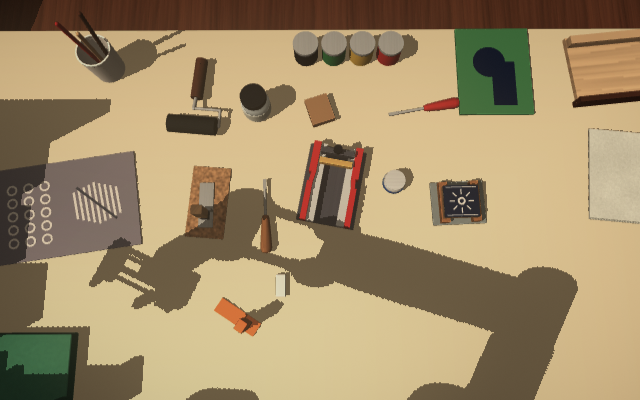

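View pics/scene0.png

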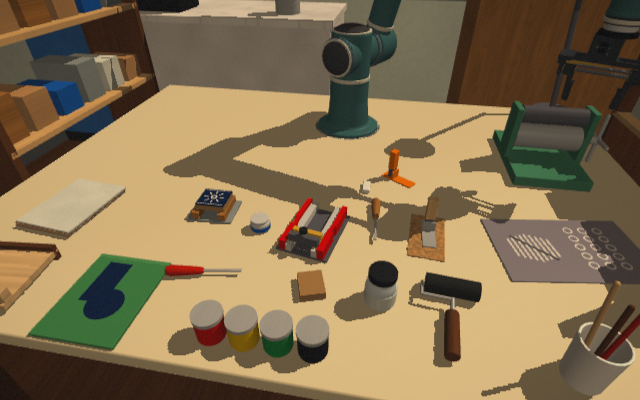

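The top view shows a steel lifter with a wooden handle on the cork mat at (205,203), and an orange look-alike at (238,315) that isn't on any mat. The first fits the description. The jig is at (333,185), with its mouth toward the robot and the bar at (336,162). The stand and block are at (460,202). I'll confirm these in one enlarged composite.

```bash
python3 - <<'E'
import cv2,numpy as np,pickle
d=pickle.load(open("f0.pkl","rb"));t=d["top"]["image"][:,:,::-1];s=d["scene"]["image"][:,:,::-1]
def c(im,x,y,w,h,k):
    o=cv2.resize(im[y:y+h,x:x+w],None,fx=k,fy=k,interpolation=cv2.INTER_CUBIC)
    for i in range(0,w,10): cv2.line(o,(i*k,0),(i*k,6 if i%50 else 14),(0,255,255),1)
    for i in range(0,h,10): cv2.line(o,(0,i*k),(6,i*k),(0,255,255),1)
    return o
a=c(t,180,160,60,80,5);b=c(t,290,135,90,100,4);
e=c(t,425,170,70,60,5);f=c(s,400,190,55,75,5)
W=np.zeros((600*1,800,3),np.uint8)
def put(o,x,y):
    h=min(o.shape[0],600-y);w=min(o.shape[1],800-x);W[y:y+h,x:x+w]=o[:h,:w]
put(a,0,0);put(b,300,0);put(c(t,430,175,62,50,5),300,400-0) 
put(c(s,405,190,45,50,4),0,400)
put(c(t,210,290,30,30,3),690,0)
cv2.imwrite("pics/comp.png",W)
E
```

```text
(no output)
```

View pics/comp.png

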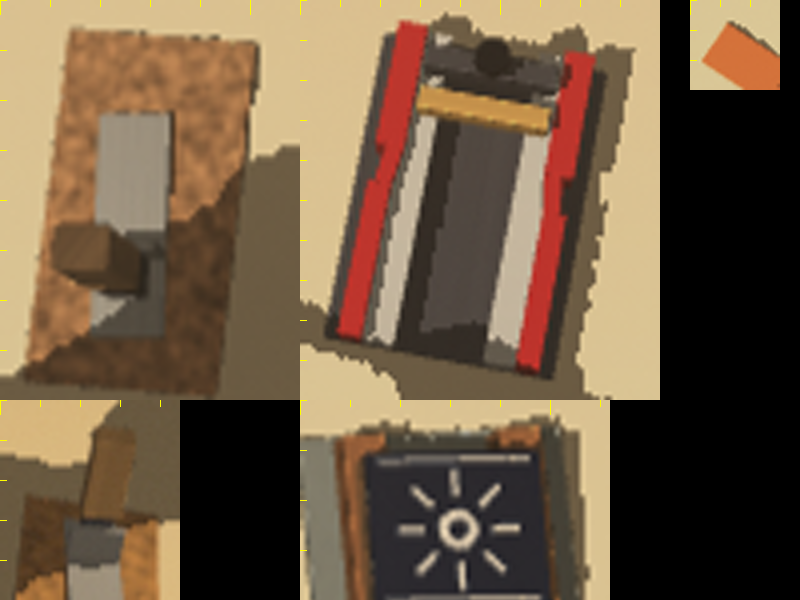

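The crop confirms it: the steel lifter, with its wooden handle at the robot end of the blade, is the right one and the orange one is the decoy. The jig's mouth faces the robot. Blade corners are at about (200,182.6) and (212.6,227.4).

```bash
cat > h.py <<'E'
from plant import *
import cv2,numpy as np,pickle,json,os
def ray(f,uv,z,Tw=None):
    T=f["world_from_camera"] if Tw is None else Tw; K=f["mtx"]
    uv=np.atleast_2d(np.array(uv,float))
    d=np.c_[(uv[:,0]-K[0,2])/K[0,0],-(uv[:,1]-K[1,2])/K[1,1],-np.ones(len(uv))]@T[:3,:3].T
    o=T[:3,3]; return o+d*((z-o[2])/d[:,2])[:,None]
def wristT(f,s):
    T=np.eye(4);T[:3,:3]=s["orientation"];T[:3,3]=s["position"];return T@f["tool_from_camera"]
def cmd(): return json.load(open("cmd.json")) if os.path.exists("cmd.json") else [290.435,609.317,404.706,154.515]
def save(c): json.dump(list(map(float,c)),open("cmd.json","w"))
def conv(shift,turn,c=None):   # rounded tool-frame numbers -> new commanded pose (tool x yaw, tool down)
    c=cmd() if c is None else c; a=np.radians(c[3]);R=np.array([[np.cos(a),np.sin(a),0],[np.sin(a),-np.cos(a),0],[0,0,-1]])
    p=np.array(c[:3])+R@np.array(shift)*150; return [*p,c[3]-turn*90]
def plan(x,y,z,yaw,c=None):    # -> normalised shift, turn
    c=cmd() if c is None else c; a=np.radians(c[3]);R=np.array([[np.cos(a),np.sin(a),0],[np.sin(a),-np.cos(a),0],[0,0,-1]])
    return np.round(R.T@(np.array([x,y,z])-c[:3])/150,4),round(-(((yaw-c[3]+180)%360-180))/90,4)
def st():
    s=state();o=s["orientation"];print("t",round(s["time"],2),"pos",s["position"].round(2),"yaw",np.degrees(np.arctan2(o[1,0],o[0,0])).round(2),"zx",o[:2,2].round(4),"F",s["wrist_force"].round(2),"T",s["torque"].round(2),"grip",round(s["grip_width"],2),round(s["finger_force"],1));return s
E
python3 - <<'E'
from h import *
d=pickle.load(open("f0.pkl","rb"));t=d["top"]
p=ray(t,[(200,182.6),(214,182.4),(212.6,227.4),(198.4,227)],6);print("blade",p.round(1))
print("sizes",np.linalg.norm(p-np.roll(p,-1,0),axis=1).round(1))
W=lambda x,y:(290+x/4,135+(y)/4)
w=ray(t,[W(427,0) if 0 else (290+(428-300)/4,135+24/4),(290+(565-300)/4,135+54/4),(290+38/4,135+335/4),(290+216/4,135+372/4),(290+242/4,135+378/4),(290+98/4,135+20/4),(290+295/4,135+57/4)],32);print("jig wall tops: Lin top,Rin top, L out bot, R in bot,Rout bot",w.round(1))
b=ray(t,[(430+70/5,175+55/5),(430+245/5,175+50/5),(430+160/5,175+128/5)],42);print("block top corners far L,R, sun",b.round(1))
f=grab_frame("wrist");print(f["tool_from_camera"],f["mtx"])
c=p.mean(0);print(plan(c[0]-25,c[1],350,180))
E
```

```text
blade [[611.5 270.6   6. ]
 [611.8 241.3   6. ]
 [517.1 240.7   6. ]
 [518.1 269.9   6. ]]
sizes [29.2 94.6 29.2 93.4]
jig wall tops: Lin top,Rin top, L out bot, R in bot,Rout bot [[692.7  15.3  32. ]
 [676.3 -55.4  32. ]
 [530.5  61.2  32. ]
 [511.4 -27.9  32. ]
 [508.3 -40.9  32. ]
 [694.9  30.8  32. ]
 [674.6 -70.8  32. ]]
block top corners far L,R, sun [[ 594.2 -229.9   42. ]
 [ 596.  -300.4   42. ]
 [ 564.2 -264.3   42. ]]
[[ 7.46244297e-04  9.60929174e-01  2.76793363e-01  7.03786155e+01]
 [ 9.99999642e-01 -8.27586733e-04  1.77057012e-04 -1.80742124e+00]
 [ 3.99209763e-04  2.76793131e-01 -9.60929447e-01  1.97592306e+01]
 [ 0.00000000e+00  0.00000000e+00  0.00000000e+00  1.00000000e+00]] [[348.50187958   0.         322.42786152]
 [  0.         348.50187958 197.09469918]
 [  0.           0.           1.        ]]
(array([-2.5141, -1.4136,  0.3647]), -0.2832)
```

Request:
arm_command --targets "0 0 0 0 0 -0.1 1;0 0 0 0 0 -0.2 1;0 0 0 0 0 -0.2832 1;0 0 0 0 0 -0.2832 1"

```text
time: 0.65
position: [290.4, 609.2, 404.2]
orientation: [[-1.0, 0.001, -0.0], [0.001, 1.0, -0.001], [0.0, -0.001, -1.0]]
wrist_force: [0.4, -0.5, 0.3]
grip_width: 88.1
finger_force: 0.0
```

Request:
arm_command --targets "-0.2 -0.4 0 0 0 0 1;-0.38 -0.8 0 0 0 0 1;-0.38 -0.8 0 0 0 0 1"

```text
time: 1.02
position: [348.5, 486.5, 404.5]
orientation: [[-1.0, 0.006, -0.0], [0.006, 1.0, -0.001], [0.0, -0.001, -1.0]]
wrist_force: [-0.3, 0.7, -0.2]
grip_width: 88.0
finger_force: 0.0
```

Request:
arm_command --targets "-0.2 -0.4 0 0 0 0 1;-0.38 -0.8 0 0 0 0 1;-0.38 -0.8 0 0 0 0 1"

```text
time: 1.4
position: [405.5, 367.3, 404.8]
orientation: [[-1.0, 0.005, 0.0], [0.005, 1.0, -0.0], [-0.0, -0.0, -1.0]]
wrist_force: [-0.6, 0.5, 0.2]
grip_width: 88.3
finger_force: 0.0
```

Request:
arm_command --targets "-0.2 -0.4 0 0 0 0 1;-0.38 -0.8 0 0 0 0 1;-0.38 -0.8 0 0 0 0 1"

```text
time: 1.78
position: [462.6, 248.0, 404.9]
orientation: [[-1.0, 0.005, 0.0], [0.005, 1.0, 0.0], [-0.0, 0.0, -1.0]]
wrist_force: [-0.4, 0.8, -0.2]
grip_width: 88.2
finger_force: 0.0
```

Request:
arm_command --targets "-0.2 -0.4 0 0 0 0 1;-0.38 -0.8 0 0 0 0 1;-0.38 -0.8 0 0 0 0 1"

```text
time: 2.15
position: [519.7, 128.4, 404.8]
orientation: [[-1.0, 0.004, 0.0], [0.004, 1.0, 0.001], [-0.0, 0.001, -1.0]]
wrist_force: [-0.9, 0.6, -0.2]
grip_width: 88.0
finger_force: 0.0
```

Request:
arm_command --targets "-0.2 -0.4 0 0 0 0 1;-0.38 -0.8 0 0 0 0 1;-0.38 -0.8 0 0 0 0 1;-0.38 -0.8 0 0 0 0 1"

```text
time: 2.65
position: [575.6, 10.8, 404.4]
orientation: [[-1.0, 0.0, -0.001], [0.0, 1.0, 0.001], [0.001, 0.001, -1.0]]
wrist_force: [-1.1, 0.9, 0.1]
grip_width: 88.1
finger_force: 0.0
```

```bash
python3 - <<'E'
from h import *
c=conv([0,0,0],-.2832)
for i in range(5): c=conv([-.38,-.8,0],0,c)
save(c);print(c)
s=st();f=grab_frame("wrist");pickle.dump((s,f),open("wj.pkl","wb"));cv2.imwrite("pics/wj.png",f["image"][:,:,::-1])
E
```

```text
[np.float64(575.4664155358495), np.float64(9.331923387564629), np.float64(404.706), 180.003]
t 2.65 pos [575.63  10.85 404.35] yaw 179.99 zx [-0.0009  0.0014] F [-1.13  0.89  0.12] T [ 0.05  0.02 -0.04] grip 88.1 0.0
```

Request:
arm_command --targets "0.14 -0.4 0 0 0 0 1;0.27 -0.86 0 0 0 0 1;0.27 -0.86 0 0 0 0 1"

```text
time: 3.08
position: [534.0, -120.0, 404.8]
orientation: [[-1.0, 0.001, -0.0], [0.001, 1.0, 0.0], [0.0, 0.0, -1.0]]
wrist_force: [0.7, 0.8, 0.2]
grip_width: 88.2
finger_force: 0.0
```

Request:
arm_command --targets "0 -0.4 0 0 0 0 1;0 -0.86 0 0 0 0 1;0 -0.86 0 0 0 0 1;0 -0.86 0 0 0 0 1"

```text
time: 3.58
position: [535.5, -247.1, 404.5]
orientation: [[-1.0, -0.001, -0.0], [-0.001, 1.0, 0.002], [0.0, 0.002, -1.0]]
wrist_force: [0.8, 0.3, 0.3]
grip_width: 88.2
finger_force: 0.0
```

```bash
python3 - <<'E'
from h import *
c=conv([.27,-.86,0],0);c=conv([0,-.86,0],0,c)
save(c);print(c)
s=st();f=grab_frame("wrist");pickle.dump((s,f),open("ws.pkl","wb"))
a=pickle.load(open("wj.pkl","rb"))[1]["image"]
cv2.imwrite("pics/w2.png",np.vstack([a[0:300,:],f["image"][0:300,:]])[:,:,::-1])
E
```

```text
[np.float64(534.9799244397701), np.float64(-248.6701968338147), np.float64(404.706), 180.003]
t 3.58 pos [ 535.46 -247.1   404.47] yaw -179.97 zx [-0.0002  0.0016] F [0.78 0.34 0.27] T [ 0.04 -0.05  0.02] grip 88.19 0.0
```

View pics/w2.png

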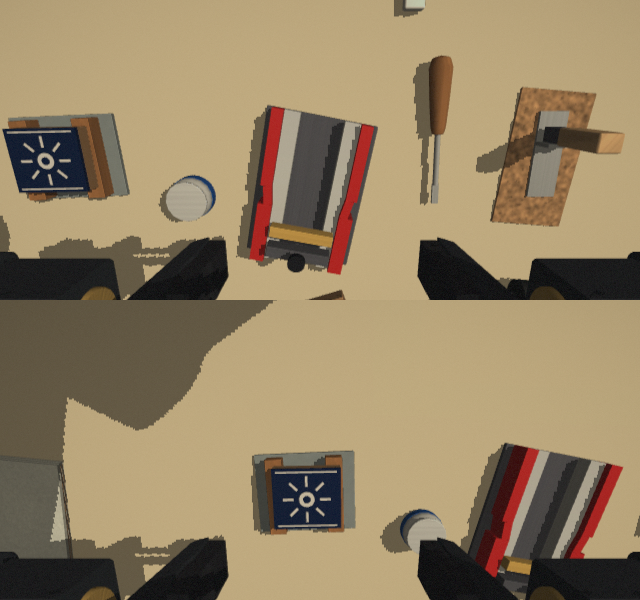

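The wrist views show the jig at centre (315,190) in the upper picture with the bar at (300,235). In the lower picture the stand and block are at (305,197), and the tin is to the right. Next I'll extract precise edges.

```bash
python3 - <<'E'
from h import *
def comps(m,n=3,amin=60):
    m=cv2.morphologyEx(m.astype(np.uint8)*255,cv2.MORPH_OPEN,np.ones((2,2)))
    cs,_=cv2.findContours(m,cv2.RETR_EXTERNAL,cv2.CHAIN_APPROX_NONE);return [c for c in sorted(cs,key=cv2.contourArea)[::-1][:n] if cv2.contourArea(c)>amin]
def rect(f,T,c,z):
    P=ray(f,c.reshape(-1,2),z,T)[:,:2];r=cv2.minAreaRect(P.astype(np.float32));return np.round(r[0],1),np.round(r[1],1),round(r[2],2)
for n in("wj","ws"):
    s,f=pickle.load(open(n+".pkl","rb"));T=wristT(f,s);h=cv2.cvtColor(f["image"],cv2.COLOR_RGB2HSV).astype(int);H,S,V=h[...,0],h[...,1],h[...,2]
    g=np.arange(640)[None]*np.ones((400,1));r=np.arange(400)[:,None]*np.ones((1,640))
    print(n)
    if n=="wj":
        red=((H<8)|(H>172))&(S>150)&(V>90)&(g>230)&(g<390)
        for c in comps(red): print("red",rect(f,T,c,32))
        wh=(S<60)&(V>120)&(g>255)&(g<375)&(r>95)&(r<245)
        for c in comps(wh):
            print("white",rect(f,T,c,24))
        # row scan: slot/wall edges
        for rr in range(125,226,20):
            row=f["image"][rr].astype(int);R=red[rr];xs=np.where(R)[0];w=np.where(wh[rr])[0];print(rr,xs[np.r_[True,np.diff(xs)>1]],xs[np.r_[np.diff(xs)>1,True]],w[np.r_[True,np.diff(w)>1]],w[np.r_[np.diff(w)>1,True]])
        bl=(S<60)&(V>90)&(g>520)&(g<575)&(r>100)&(r<200)
        for c in comps(bl): print("blade",rect(f,T,c,6))
        im=f["image"][95:285,230:390,::-1];cv2.imwrite("pics/jig.png",np.hstack([cv2.resize(im,None,fx=3,fy=3,interpolation=cv2.INTER_CUBIC),np.pad(cv2.resize(pickle.load(open("ws.pkl","rb"))[1]["image"][140:245,245:362,::-1],None,fx=2.7,fy=2.7,interpolation=cv2.INTER_CUBIC),((0,570-283),(0,0),(0,0)))]))
    bk=(H>100)&(H<135)&(S>90)&(V<110)&(r<250)
    for c in comps(bk,2): 
        print("block",rect(f,T,cv2.convexHull(c),42),cv2.boundingRect(c))
E
```

```text
wj
red (array([597.2, -48.1]), array([ 15.3, 167.3]), 79.31)
red (array([613.5,  38.6]), array([ 15.5, 166.8]), 78.92)
white (array([578. , -31.1]), array([ 16.7, 123. ]), 79.2)
white (array([588.8,  28.4]), array([ 15.6, 121.4]), 77.8)
125 [269 362] [281 369] [282 345] [298 360]
145 [266 358] [278 369] [279 341] [295 351]
165 [263 353] [274 365] [276 337] [291 346]
185 [261 349] [271 360] [273 332] [288 343]
205 [257 344] [271 352] [273 328] [284 338]
225 [254 337] [268 351] [324] [332]
blade (array([585.2, 256.3]), array([55.4, 29.7]), 0.33)
blade (array([528.8, 256. ]), array([18.8, 29.7]), 0.03)Traceback (most recent call last):
  File "<stdin>", line 22, in <module>
    return _nx.concatenate(arrs, 1, dtype=dtype, casting=casting)
           ~~~~~~~~~~~~~~~^^^^^^^^^^^^^^^^^^^^^^^^^^^^^^^^^^^^^^^
ValueError: all the input array dimensions except for the concatenation axis must match exactly, but along dimension 0, the array at index 0 has size 570 and the array at index 1 has size 571
```

```bash
python3 - <<'E'
from h import *
def comps(m,n=3,amin=60):
    m=cv2.morphologyEx(m.astype(np.uint8)*255,cv2.MORPH_OPEN,np.ones((2,2)))
    cs,_=cv2.findContours(m,cv2.RETR_EXTERNAL,cv2.CHAIN_APPROX_NONE);return [c for c in sorted(cs,key=cv2.contourArea)[::-1][:n] if cv2.contourArea(c)>amin]
def rect(f,T,c,z):
    P=ray(f,c.reshape(-1,2),z,T)[:,:2];r=cv2.minAreaRect(P.astype(np.float32));return np.round(r[0],1),np.round(r[1],1),round(r[2],2)
s,f=pickle.load(open("wj.pkl","rb"));T=wristT(f,s)
rows=np.array([125,145,165,185])
for nm,a,z in(("wallL-in-img",[281.5,278.5,274.5,271.5],32),("wallR",[361.5,357.5,352.5,348.5],32),("slotL",[298.5,295.5,291.5,288.5],24),("slotR",[344.5,340.5,336.5,331.5],24)):
    P=ray(f,np.c_[a,rows],z,T);k=np.polyfit(P[:,0],P[:,1],1);print(nm,"yaw",np.degrees(np.arctan(k[0])).round(2),"y@x=560",np.polyval(k,560).round(2),"y@x=600",np.polyval(k,600).round(2))
s2,f2=pickle.load(open("ws.pkl","rb"));d=pickle.load(open("f0.pkl","rb"))["top"]
for n,ff,TT in(("wj",f,T),("ws",f2,wristT(f2,s2)),("top",d,d["world_from_camera"])):
    h=cv2.cvtColor(ff["image"],cv2.COLOR_RGB2HSV).astype(int);H,S,V=h[...,0],h[...,1],h[...,2]
    r,g=np.mgrid[:400,:640]
    bk=(H>100)&(H<135)&(S>60)&(V<110)&(r<250)&((g<130) if n=="wj" else (g<380) if n=="ws" else (g>430)&(g<485)&(r>170))
    for c in comps(bk,1): print(n,"block",rect(ff,TT,cv2.convexHull(c),42),cv2.boundingRect(c))
    red=((H<8)|(H>172))&(S>150)&(V>90)&((g>290)&(g<380)&(r>130)&(r<240) if n=="top" else (g>230)&(g<390)&(n=="wj"))
    cs=comps(red,2)
    R=[rect(ff,TT,c,32) for c in cs]
    if len(R)==2:
        a,b=sorted([R[0][0],R[1][0]],key=lambda q:q[1]);v=b-a;print(n,"jig mid",((a+b)/2).round(2),"yaw",np.degrees(np.arctan2(-v[0],v[1])).round(2),R)
a=cv2.resize(f["image"][95:285,230:390,::-1],(480,570),interpolation=cv2.INTER_CUBIC);b=cv2.resize(f2["image"][140:245,245:362,::-1],(316,284),interpolation=cv2.INTER_CUBIC)
W=np.zeros((570,796,3),np.uint8);W[:,:480]=a;W[:284,480:]=b;cv2.imwrite("pics/jig.png",W)
E
```

```text
wallL-in-img yaw -11.57 y@x=560 -37.19 y@x=600 -45.38
wallR yaw -10.89 y@x=560 42.66 y@x=600 34.96
slotL yaw -10.83 y@x=560 -20.32 y@x=600 -27.98
slotR yaw -11.37 y@x=560 26.26 y@x=600 18.22
wj block (array([ 565.6, -263.2]), array([62.5, 71.9]), 0.96) (4, 129, 86, 64)
wj jig mid [605.35  -4.75] yaw -10.65 [(array([597.2, -48.1]), array([ 15.3, 167.3]), 79.31), (array([613.5,  38.6]), array([ 15.5, 166.8]), 78.92)]
ws block (array([ 565.3, -264.2]), array([63.2, 69.4]), 1.55) (272, 169, 70, 61)
top jig mid [602.    -6.05] yaw -10.71 [(array([610.2,  37.3]), array([ 15. , 167.3]), 79.0), (array([593.8, -49.4]), array([ 15. , 166.4]), 79.48)]
```

View pics/jig.png

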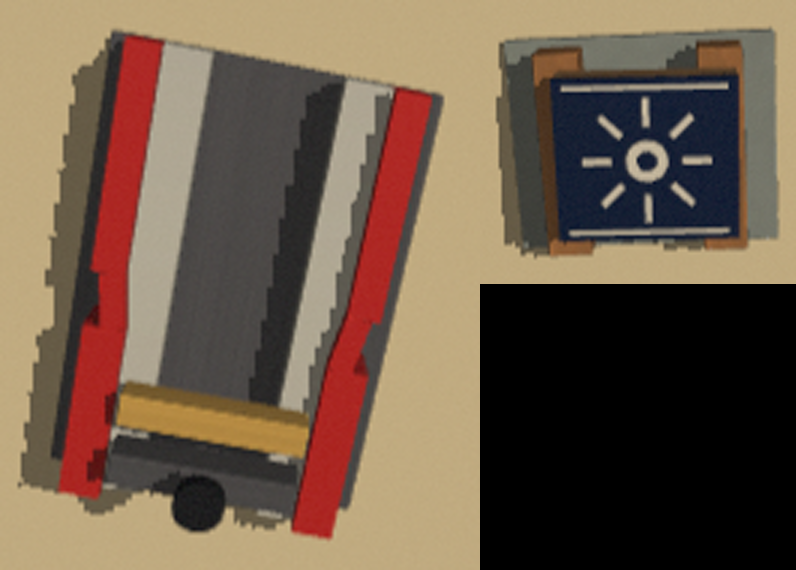

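The crop shows jig and stand clean and unobstructed, with the block square on the stand. Averaging the views gives:
- **Lifter:** (542.5, 255.9), yaw 0.3°
- **Block:** (564.5, -264.2), yaw 1.7°
- **Jig:** origin about (601, -5), yaw -10.8°

Sizes check out: blade 94x29.5, block 63x70, walls 167 long. I'll go and grip the lifter.

Request:
arm_command --targets "0 0.4 0 0 0 -0.0035 1;-0.0125 0.841 0 0 0 -0.0035 1;-0.0125 0.841 0 0 0 -0.0035 1"

```text
time: 4.0
position: [536.5, -117.0, 404.8]
orientation: [[-1.0, -0.013, -0.0], [-0.013, 1.0, 0.002], [0.0, 0.002, -1.0]]
wrist_force: [0.0, -1.0, -0.1]
grip_width: 87.8
finger_force: 0.0
```

Request:
arm_command --targets "0 0.4 0 0 0 0 1;-0.0125 0.841 0 0 0 0 1;-0.0125 0.841 0 0 0 0 1"

```text
time: 4.38
position: [537.6, 7.6, 404.9]
orientation: [[-1.0, -0.012, 0.0], [-0.012, 1.0, 0.001], [-0.0, 0.001, -1.0]]
wrist_force: [-0.2, -1.2, -0.2]
grip_width: 88.1
finger_force: 0.0
```

Request:
arm_command --targets "0 0.4 0 0 0 0 1;-0.0125 0.841 0 0 0 0 1;-0.0125 0.841 0 0 0 0 1"

```text
time: 4.75
position: [539.0, 132.5, 404.8]
orientation: [[-1.0, -0.01, 0.0], [-0.01, 1.0, 0.0], [-0.0, 0.0, -1.0]]
wrist_force: [0.2, -0.5, -0.4]
grip_width: 88.4
finger_force: 0.0
```

Request:
arm_command --targets "0 0.4 0 0 0 0 1;-0.0125 0.841 0 0 0 0 1;-0.0125 0.841 0 0 0 0 1"

```text
time: 5.12
position: [540.5, 257.9, 404.6]
orientation: [[-1.0, -0.009, 0.0], [-0.009, 1.0, 0.0], [-0.0, 0.0, -1.0]]
wrist_force: [-0.1, -0.2, -0.1]
grip_width: 88.4
finger_force: 0.0
```

Request:
arm_command --targets "0 0 0.3 0 0 0 1;0 0 0.6 0 0 0 1;0 0 0.9 0 0 0 1;0 0 0.9 0 0 0 1"

```text
time: 5.62
position: [538.7, 253.1, 265.4]
orientation: [[-1.0, -0.004, -0.009], [-0.004, 1.0, -0.005], [0.009, -0.005, -1.0]]
wrist_force: [-0.7, -0.7, 1.0]
grip_width: 88.1
finger_force: 0.0
```

```bash
python3 - <<'E'
from h import *
c=conv([-.0125,.841,0],-.0035)
for i in range(3): c=conv([-.0125,.841,0],0,c)
c=conv([0,0,.9],0,c);save(c);print(np.round(c,2));st();print(plan(542.5,255.9,210.3,180.3))
s=state();f=grab_frame("wrist");pickle.dump((s,f),open("wl.pkl","wb"));cv2.imwrite("pics/wl.png",f["image"][:,:,::-1])
E
```

```text
[540.37 255.96 269.71 180.32]
t 5.62 pos [538.66 253.12 265.4 ] yaw -179.76 zx [-0.0086 -0.0046] F [-0.72 -0.69  0.95] T [ 0.02  0.01 -0.01] grip 88.07 0.0
(array([-0.0142, -0.0004,  0.396 ]), 0.0002)
```

View pics/wl.png

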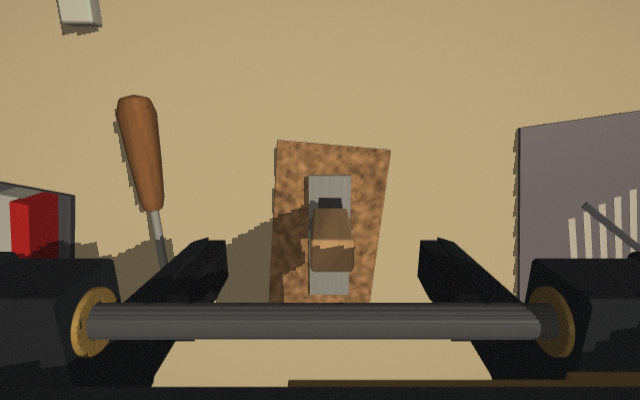

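The picture shows the handle at (331,240), between the open fingers, with the blade running straight down the view. Descend and grip.

Request:
arm_command --targets "-0.014 0 0.1 0 0 0 1;-0.014 0 0.2 0 0 0 1;-0.014 0 0.3 0 0 0 1;-0.014 0 0.396 0 0 0 1;-0.014 0 0.396 0 0 0 1;-0.014 0 0.396 0 0 0 1;-0.014 0 0.396 0 0 0 1"

```text
time: 6.55
position: [542.8, 256.2, 211.0]
orientation: [[-1.0, -0.006, 0.001], [-0.006, 1.0, 0.0], [-0.001, 0.0, -1.0]]
wrist_force: [0.6, -0.4, 0.8]
grip_width: 88.2
finger_force: 0.0
```

```bash
python3 - <<'E'
from h import *
save(conv([-.014,0,.396],0));print(np.round(cmd(),2));s=st()
f=grab_frame("wrist");T=wristT(f,s);h=cv2.cvtColor(f["image"],cv2.COLOR_RGB2HSV).astype(int)
# blade rear part (image above handle)
m=((h[...,1]<60)&(h[...,2]>90)).astype(np.uint8)*255;m[:,:250]=0;m[:,400:]=0;m[300:]=0
cs,_=cv2.findContours(m,cv2.RETR_EXTERNAL,cv2.CHAIN_APPROX_NONE)
for c in sorted(cs,key=cv2.contourArea)[::-1][:2]:
    P=ray(f,c.reshape(-1,2),6,T)[:,:2];print(cv2.boundingRect(c),P.min(0).round(1),P.max(0).round(1))
E
```

```text
[542.47 255.97 210.31 180.32]
t 6.55 pos [542.84 256.2  210.99] yaw -179.67 zx [0.0012 0.0005] F [ 0.64 -0.4   0.79] T [-0.03 -0.   -0.03] grip 88.2 0.0
(297, 185, 54, 54) [518.2 239.9] [549.4 269.7]
```

Request:
arm_command --targets "0 0 0 0 0 0 -1;0 0 0 0 0 0 -1;0 0 0 0 0 0 -1;0 0 0 0 0 0 -1;0 0 0 0 0 0 -1;0 0 0 0 0 0 -1;0 0 0 0 0 0 -1;0 0 0 0 0 0 -1;0 0 0 0 0 0 -1;0 0 0 0 0 0 -1" --squeeze 60

```text
time: 7.85
position: [542.4, 255.9, 210.2]
orientation: [[-1.0, -0.005, -0.0], [-0.005, 1.0, -0.0], [0.0, -0.0, -1.0]]
wrist_force: [-0.2, -0.2, -1.3]
grip_width: 21.2
finger_force: 60.0
```

Request:
arm_command --targets "0 0 -0.1 0 0 0 -1;0 0 -0.25 0 0 0 -1;0 0 -0.4 0 0 0 -1;0 0 -0.4 0 0 0 -1;0 0 -0.4 0 0 0 -1;0 0 -0.4 0 0 0 -1"

```text
time: 8.6
position: [541.9, 255.7, 269.1]
orientation: [[-1.0, -0.006, -0.002], [-0.006, 1.0, -0.001], [0.002, -0.001, -1.0]]
wrist_force: [0.0, -0.4, -1.0]
grip_width: 21.6
finger_force: 60.0
```

```bash
python3 - <<'E'
from h import *
save(conv([0,0,-.4],0));print(np.round(cmd(),2));s=st()
f=grab_frame("wrist");cv2.imwrite("pics/held.png",f["image"][:,:,::-1])
f=grab_frame("scene");a=f["image"][120:300,370:490,::-1]
w=cv2.imread("pics/held.png")[100:400,200:450]
cv2.imwrite("pics/held2.png",np.hstack([cv2.resize(a,(400,600)),cv2.resize(w,(400,600))]))
E
```

```text
[542.47 255.97 270.31 180.32]
t 8.6 pos [541.89 255.73 269.07] yaw -179.68 zx [-0.002  -0.0009] F [ 0.05 -0.39 -1.04] T [ 0.03  0.02 -0.02] grip 21.64 60.0
```

View pics/held2.png

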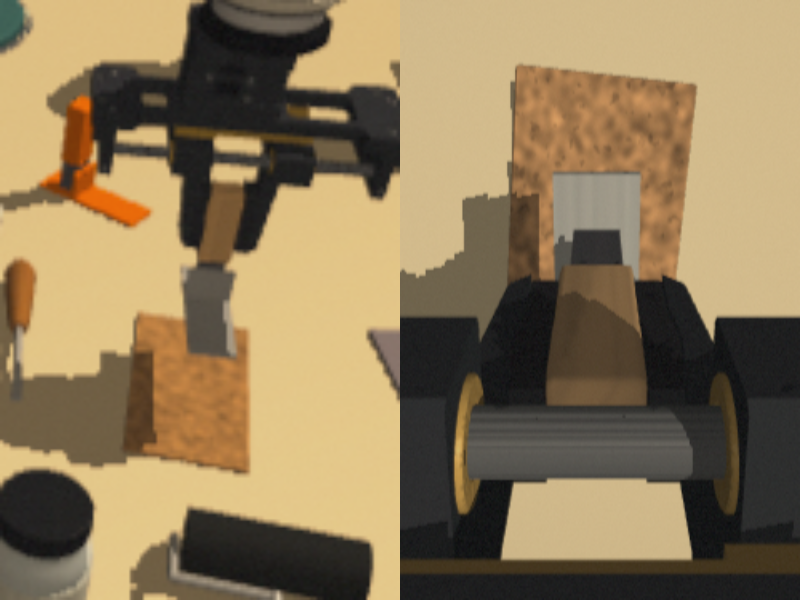

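The lifter is held upright and level in both views, with the blade in line with the gripper. Next, the stand's entry side.

Request:
arm_command --targets "0.06 -0.25 0 0 0 0 -1;0.12 -0.55 0 0 0 0 -1;0.195 -0.873 0 0 0 0 -1"

```text
time: 9.07
position: [513.5, 123.9, 269.7]
orientation: [[-1.0, -0.007, -0.001], [-0.007, 1.0, -0.0], [0.001, -0.0, -1.0]]
wrist_force: [0.3, -0.1, -1.4]
grip_width: 21.5
finger_force: 60.0
```

Request:
arm_command --targets "0.06 -0.3 0 0 0 0 -1;0.12 -0.6 0 0 0 0 -1;0.195 -0.873 0 0 0 0 -1"

```text
time: 9.45
position: [484.9, -7.7, 269.9]
orientation: [[-1.0, -0.005, -0.0], [-0.005, 1.0, -0.0], [0.0, -0.0, -1.0]]
wrist_force: [-0.2, -0.3, -2.0]
grip_width: 21.3
finger_force: 60.0
```

Request:
arm_command --targets "0.06 -0.3 0 0 0 0 -1;0.12 -0.6 0 0 0 0 -1;0.195 -0.873 0 0 0 0 -1"

```text
time: 9.82
position: [456.4, -138.8, 270.0]
orientation: [[-1.0, -0.005, -0.0], [-0.005, 1.0, 0.0], [0.0, 0.0, -1.0]]
wrist_force: [-0.0, -0.3, -1.6]
grip_width: 21.5
finger_force: 60.0
```

Request:
arm_command --targets "0.06 -0.3 0 0 0 -0.0155 -1;0.12 -0.6 0 0 0 -0.0155 -1;0.195 -0.873 0 0 0 -0.0155 -1;0.195 -0.873 0 0 0 -0.0155 -1;0.195 -0.873 0 0 0 -0.0155 -1"

```text
time: 10.45
position: [428.1, -268.1, 269.7]
orientation: [[-1.0, -0.029, -0.001], [-0.029, 1.0, 0.001], [0.001, 0.001, -1.0]]
wrist_force: [-0.0, 0.5, -1.8]
grip_width: 21.6
finger_force: 60.0
```

Request:
arm_command --targets "0 0 0.1 0 0 0 -1;0 0 0.2 0 0 0 -1;0 0 0.3 0 0 0 -1;0 0 0.34 0 0 0 -1;0 0 0.34 0 0 0 -1;0 0 0.34 0 0 0 -1;0 0 0.34 0 0 0 -1"

```text
time: 11.32
position: [428.7, -268.8, 220.0]
orientation: [[-1.0, -0.03, 0.001], [-0.03, 1.0, -0.001], [-0.001, -0.001, -1.0]]
wrist_force: [-0.8, 0.5, -2.5]
grip_width: 21.6
finger_force: 60.0
```

```bash
python3 - <<'E'
from h import *
c=cmd()
for i in range(3): c=conv([.195,-.873,0],0,c)
c=conv([.195,-.873,0],-.0155,c);c=conv([0,0,.34],0,c);save(c);print(np.round(c,2));s=st()
u=np.array([np.cos(np.radians(1.7)),np.sin(np.radians(1.7))]);C=np.array([564.5,-264.2])
f=grab_frame("wrist");T=wristT(f,s);h=cv2.cvtColor(f["image"],cv2.COLOR_RGB2HSV).astype(int)
cv2.imwrite("pics/pre.png",f["image"][:,:,::-1]);t=grab_frame("top");cv2.imwrite("pics/pret.png",cv2.resize(t["image"][150:270,400:520,::-1],(600,600)))
for g in(96,47):print(plan(*(C-u*g if g<90 else C-u*136),219.2,181.7))
E
```

```text
[ 428.38 -268.47  219.31  181.71]
t 11.32 pos [ 428.71 -268.77  219.97] yaw -178.29 zx [ 0.0011 -0.0008] F [-0.77  0.46 -2.51] T [ 0.03 -0.03 -0.05] grip 21.57 60.0
(array([-0.0012,  0.0016,  0.0007]), 0.0001)
(array([-0.5946,  0.0014,  0.0007]), 0.0001)
```

View pics/pret.png

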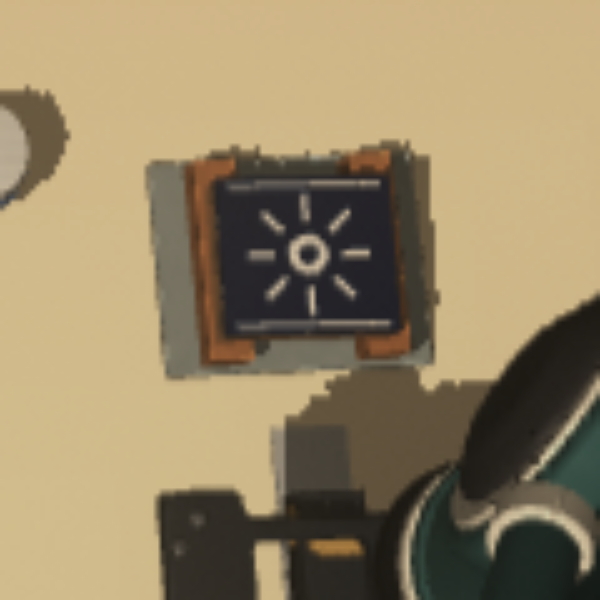

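The top view shows the blade tip at (462,236), lined up with the slot mouth at (461,222) to within about 1.5 mm. The blade-tip and block x positions agree with the wrist values to 0.6 mm. Inserting slowly.

Request:
arm_command --targets "-0.06 0.007 0 0 0 0 -1;-0.13 0.008 0 0 0 0 -1;-0.2 0.008 0 0 0 0 -1;-0.27 0.008 0 0 0 0 -1;-0.34 0.008 0 0 0 0 -1;-0.4 0.008 0 0 0 0 -1;-0.46 0.008 0 0 0 0 -1;-0.51 0.008 0 0 0 0 -1;-0.55 0.008 0 0 0 0 -1;-0.58 0.008 0 0 0 0 -1;-0.594 0.008 0 0 0 0 -1;-0.594 0.008 0 0 0 0 -1"

```text
time: 12.92
position: [517.4, -264.6, 219.3]
orientation: [[-1.0, -0.03, -0.0], [-0.03, 1.0, 0.0], [0.0, 0.0, -1.0]]
wrist_force: [0.5, -0.1, -1.2]
grip_width: 21.8
finger_force: 60.0
```

Request:
arm_command --targets "0 0 0 0 0 0 -1;0 0 -0.02 0 0 0 -1;0 0 -0.04 0 0 0 -1;0 0 -0.04 0 0 0 -1;0 0 -0.04 0 0 0 -1;0 0 -0.04 0 0 0 -1"

```text
time: 13.68
position: [517.4, -264.6, 225.2]
orientation: [[-1.0, -0.03, -0.0], [-0.03, 1.0, 0.0], [0.0, 0.0, -1.0]]
wrist_force: [0.3, -0.2, -1.8]
grip_width: 21.9
finger_force: 60.0
```

```bash
python3 - <<'E'
from h import *
c=conv([-.594,.008,0],0);c=conv([0,0,-.04],0,c);save(c);print(np.round(c,2));s=st()
t=grab_frame("top");b=pickle.load(open("f0.pkl","rb"))["top"]
w=grab_frame("wrist")
A=cv2.resize(t["image"][150:270,400:520,::-1],(400,400));B=cv2.resize(w["image"][150:400,200:450,::-1],(400,400));cv2.imwrite("pics/ins.png",np.hstack([A,B]))
E
```

```text
[ 517.41 -264.61  225.31  181.71]
t 13.68 pos [ 517.36 -264.58  225.24] yaw -178.28 zx [-0.0001  0.0001] F [ 0.26 -0.24 -1.75] T [ 0.06  0.01 -0.06] grip 21.85 60.0
```

View pics/ins.png

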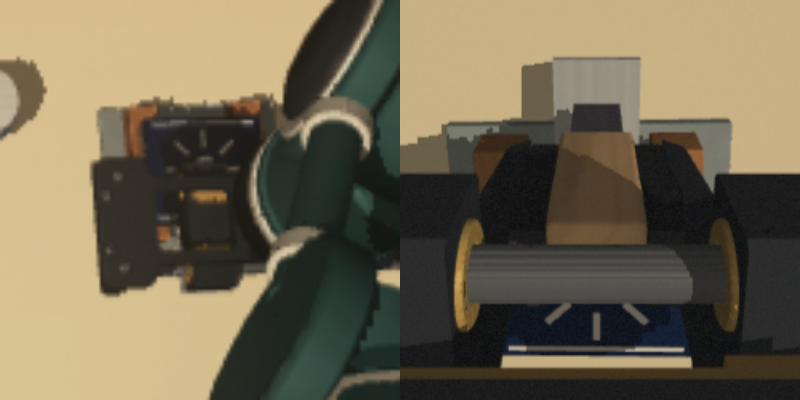

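The blade is under the block, about 3 mm below it, and the heel is just short of the edge. Lift gently.

Request:
arm_command --targets "0 0 -0.01 0 0 0 -1;0 0 -0.02 0 0 0 -1;0 0 -0.03 0 0 0 -1;0 0 -0.045 0 0 0 -1;0 0 -0.07 0 0 0 -1;0 0 -0.1 0 0 0 -1;0 0 -0.13 0 0 0 -1;0 0 -0.16 0 0 0 -1;0 0 -0.18 0 0 0 -1;0 0 -0.19 0 0 0 -1;0 0 -0.19 0 0 0 -1;0 0 -0.19 0 0 0 -1"

```text
time: 15.28
position: [517.3, -264.6, 253.6]
orientation: [[-1.0, -0.03, -0.0], [-0.03, 1.0, 0.0], [0.0, 0.0, -1.0]]
wrist_force: [0.2, 0.3, -1.5]
grip_width: 21.5
finger_force: 60.0
```

```bash
python3 - <<'E'
from h import *
c=conv([0,0,-.19],0);save(c);print(np.round(c,2));s=st()
f=grab_frame("scene");cv2.imwrite("pics/lift.png",cv2.resize(f["image"][140:260,140:300,::-1],(800,600)))
# plan waypoints
a=np.radians(-10.8);u=np.array([np.cos(a),np.sin(a)]);J=np.array([601.,-5.0])
p=J-84*u; print("preset lifter",p, plan(*p,c[2]+25,169.2)); print(plan(p[0],p[1],c[2]+25,181.71))
E
```

```text
[ 517.41 -264.61  253.81  181.71]
t 15.28 pos [ 517.32 -264.57  253.61] yaw -178.29 zx [-0.0003  0.0002] F [ 0.24  0.3  -1.49] T [0.05 0.06 0.06] grip 21.46 60.0
preset lifter [518.48787094  10.74003043] (array([-0.0621,  1.8346, -0.1667]), 0.139)
(array([-0.0621,  1.8346, -0.1667]), 0.0)
```

View pics/lift.png

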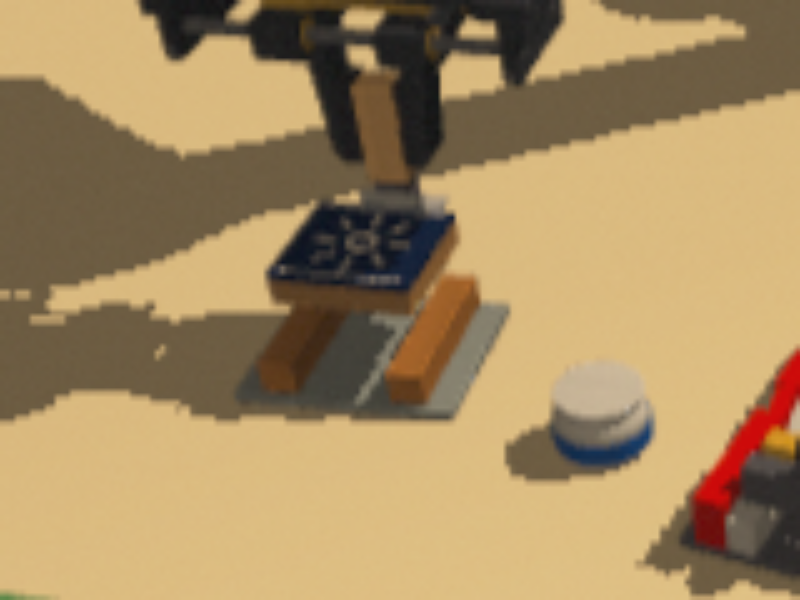

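The picture shows the block level on the blade, clear of the stand. Now the first half of a smooth carry.

Request:
arm_command --targets "0 0.02 0 0 0 0.003 -1;0 0.06 0 0 0 0.006 -1;0 0.13 0 0 0 0.012 -1;-0.01 0.22 0 0 0 0.02 -1;-0.01 0.32 0 0 0 0.028 -1;-0.015 0.43 0 0 0 0.036 -1;-0.02 0.54 0 0 0 0.044 -1;-0.02 0.65 0 0 0 0.052 -1;-0.025 0.75 0 0 0 0.06 -1;-0.03 0.83 0 0 0 0.066 -1;-0.03 0.88 0 0 0 0.069 -1;-0.03 0.9 0 0 0 0.07 -1"

```text
time: 16.82
position: [517.9, -129.0, 253.9]
orientation: [[-0.997, 0.079, 0.0], [0.079, 0.997, -0.0], [-0.0, -0.0, -1.0]]
wrist_force: [0.2, -0.5, -1.5]
grip_width: 21.2
finger_force: 60.0
```

```bash
python3 - <<'E'
from h import *
c=conv([-.03,.9,0],.07);save(c);print(np.round(c,2));s=st()
a=np.radians(-10.8);u=np.array([np.cos(a),np.sin(a)]);J=np.array([601.,-5.0])
p=J-84*u; print(plan(*p,c[2],169.2))
E
```

```text
[ 517.87 -129.54  253.81  175.41]
t 16.82 pos [ 517.85 -129.02  253.85] yaw 175.44 zx [ 0.     -0.0001] F [ 0.2  -0.49 -1.47] T [ 0.04  0.04 -0.06] grip 21.24 60.0
(array([0.0707, 0.9325, 0.    ]), 0.069)
```

Request:
arm_command --targets "0.003 0.02 0 0 0 0.003 -1;0.006 0.06 0 0 0 0.006 -1;0.01 0.13 0 0 0 0.012 -1;0.018 0.23 0 0 0 0.02 -1;0.025 0.33 0 0 0 0.028 -1;0.033 0.44 0 0 0 0.036 -1;0.042 0.55 0 0 0 0.044 -1;0.05 0.66 0 0 0 0.052 -1;0.058 0.77 0 0 0 0.06 -1;0.065 0.86 0 0 0 0.066 -1;0.07 0.91 0 0 0 0.069 -1;0.071 0.932 0 0 0 0.069 -1"

```text
time: 18.32
position: [518.4, 11.1, 253.8]
orientation: [[-0.982, 0.187, -0.0], [0.187, 0.982, -0.0], [0.0, -0.0, -1.0]]
wrist_force: [0.1, -0.6, -2.7]
grip_width: 21.7
finger_force: 60.0
```

Request:
arm_command --targets "0 0 0 0 0 0 -1;0 0 0 0 0 0 -1;0 0 0 0 0 0 -1"

```text
time: 18.7
position: [518.5, 10.3, 253.8]
orientation: [[-0.982, 0.188, 0.0], [0.188, 0.982, -0.0], [-0.0, -0.0, -1.0]]
wrist_force: [0.1, -0.9, -2.2]
grip_width: 21.6
finger_force: 60.0
```

```bash
cat > m.py <<'E'
from h import *
# block top (blue) + jig red walls in the top view, in world
def blk(f,T,z,box):
    h=cv2.cvtColor(f["image"],cv2.COLOR_RGB2HSV).astype(int);r,g=np.mgrid[:400,:640]
    m=((h[...,0]>100)&(h[...,0]<140)&(h[...,1]>60)&(h[...,2]<120)&(g>box[0])&(g<box[1])&(r>box[2])&(r<box[3])).astype(np.uint8)*255
    cs,_=cv2.findContours(m,cv2.RETR_EXTERNAL,cv2.CHAIN_APPROX_NONE);return sorted(cs,key=cv2.contourArea)[::-1][:2]
E
python3 - <<'E'
from m import *
c=conv([.071,.932,0],.069);save(c);print(np.round(c,2));s=st()
f=grab_frame("wrist");t=grab_frame("top");q=grab_frame("scene");pickle.dump((s,f,t,q),open("over.pkl","wb"));T=wristT(f,s)
zt=s["position"][2]-207.2+3+18
for c in blk(f,T,zt,(150,500,100,400)):
    P=ray(f,c.reshape(-1,2),zt,T)[:,:2];r=cv2.minAreaRect(P.astype(np.float32));print("wrist",cv2.boundingRect(c),cv2.contourArea(c),np.round(r[0],1),np.round(r[1],1),round(r[2],2))
E=f["image"]
# rows: print colour segments of red/white/blue along some wrist rows
h=cv2.cvtColor(E,cv2.COLOR_RGB2HSV).astype(int)
red=((h[...,0]<8)|(h[...,0]>172))&(h[...,1]>140)&(h[...,2]>70)
blue=(h[...,0]>100)&(h[...,0]<140)&(h[...,1]>60)&(h[...,2]<120)
for rr in range(100,400,20):
    o=[]
    for n,m in(("R",red),("B",blue)):
        x=np.where(m[rr])[0]
        if len(x): 
            st_=x[np.r_[True,np.diff(x)>2]];en=x[np.r_[np.diff(x)>2,True]];o.append((n,[(int(a),int(b)) for a,b in zip(st_,en) if b-a>4]))
    print(rr,o)
E
```

```text
[518.43  10.67 253.81 169.2 ]
t 18.7 pos [518.47  10.33 253.81] yaw 169.18 zx [ 0.     -0.0001] F [ 0.12 -0.87 -2.18] T [ 0.08  0.08 -0.  ] grip 21.57 60.0
wrist (265, 340, 116, 29) 2765.5 [587.3  -4.8] [66.5 19.1] 79.23
wrist (387, 352, 2, 2) 0.5 [593.2  31.7] [0.9 0.4] 30.87
100 []
120 []
140 []
160 []
180 []
200 []
220 [('R', [(246, 262), (389, 406)])]
240 [('R', [(244, 264), (389, 408)])]
260 [('R', [(249, 255), (389, 396)]), ('B', [])]
280 [('B', [])]
300 [('B', [])]
320 []
340 [('B', [(305, 339)])]
360 [('B', [(267, 378)])]
380 [('B', [])]
```

```bash
python3 - <<'E'
from m import *
s,f,t,q=pickle.load(open("over.pkl","rb"));T=wristT(f,s);zt=67.6
R=s["orientation"];p0=s["position"]
lat=lambda ff,uv,z,TT:((ray(ff,uv,z,TT)-p0)@R)[:,:2].round(1).tolist()
im=f["image"].astype(int)
for rr in(345,350,355,360,364):
    row=im[rr];b=(row[:,2]>row[:,0]+12)&(row[:,2]<140);x=np.where(b[230:420])[0]+230
    print(rr,x.min(),x.max(),row[x.min()-3],row[x.max()+3],lat(f,[(x.min()-.5,rr),(x.max()+.5,rr)],zt,T))
print("mouth walls",lat(f,[(262.5,220),(388.5,220),(264.5,235),(388.5,235)],32,T))
W=q["world_from_camera"]
h=cv2.cvtColor(q["image"],cv2.COLOR_RGB2HSV).astype(int);r,g=np.mgrid[:400,:640]
for nm,m,z in(("blue",(h[...,0]>100)&(h[...,0]<140)&(h[...,1]>70)&(h[...,2]<130)&(g>270)&(g<380)&(r>150)&(r<280),zt),("red",((h[...,0]<8)|(h[...,0]>172))&(h[...,1]>140)&(g>270)&(g<360)&(r>190)&(r<270),32)):
    cs,_=cv2.findContours(m.astype(np.uint8)*255,cv2.RETR_EXTERNAL,cv2.CHAIN_APPROX_NONE)
    for c in sorted(cs,key=cv2.contourArea)[::-1][:3]:
        P=((ray(q,c.reshape(-1,2),z)-p0)@R)[:,:2];rc=cv2.minAreaRect(P.astype(np.float32))
        print(nm,cv2.boundingRect(c),np.round(rc[0],1),np.round(rc[1],1),round(rc[2],1),"tool x,y range",P.min(0).round(1),P.max(0).round(1))
E
```

```text
345 271 375 [21 19 21] [15 17 18] [[-64.3, -31.3], [-64.2, 28.1]]
350 269 376 [14 12 16] [18 12 18] [[-67.6, -32.6], [-67.6, 28.8]]
355 268 377 [23 24 25] [20 21 20] [[-71.0, -33.3], [-71.0, 29.5]]
360 267 378 [23 22 24] [22 20 21] [[-74.5, -34.1], [-74.4, 30.3]]
364 266 379 [13 15 19] [20 21 21] [[-77.2, -34.8], [-77.2, 31.0]]
mouth walls [[-2.0, -38.9], [-1.9, 38.6], [-11.9, -38.1], [-11.8, 39.2]]
blue (318, 196, 20, 16) [-50.5  18.8] [61.6 32. ] 0.8 tool x,y range [-81.5   2.6] [-19.9  35. ]
blue (304, 192, 18, 14) [-46.8 -17. ] [48.9 29.4] 0.1 tool x,y range [-71.2 -31.7] [-22.3  -2.3]
blue (323, 195, 6, 3) [-28.9   7. ] [14.1  6.5] 45.7 tool x,y range [-35.5   3.5] [-23.7  13.1]
red (316, 206, 31, 55) [-100.7   50.6] [188.3  24.5] 0.2 tool x,y range [-194.8   38.1] [-6.5 62.9]
red (278, 209, 27, 41) [-124.8  -41.2] [ 23.6 140.5] 85.5 tool x,y range [-194.4  -50. ] [-54.9 -23.9]
```

Walls and block are both centred on the lifter's line to within about 0.5 mm. Lowering.

Request:
arm_command --targets "0 0 0.015 0 0 0 -1;0 0 0.04 0 0 0 -1;0 0 0.07 0 0 0 -1;0 0 0.1 0 0 0 -1;0 0 0.12 0 0 0 -1;0 0 0.135 0 0 0 -1;0 0 0.145 0 0 0 -1;0 0 0.155 0 0 0 -1;0 0 0.163 0 0 0 -1;0 0 0.163 0 0 0 -1;0 0 0.163 0 0 0 -1"

```text
time: 20.23
position: [518.5, 10.7, 229.4]
orientation: [[-0.982, 0.187, 0.0], [0.187, 0.982, -0.0], [-0.0, -0.0, -1.0]]
wrist_force: [0.6, -0.1, -2.5]
grip_width: 21.4
finger_force: 60.0
```

```bash
python3 - <<'E'
from m import *
save(conv([0,0,.163],0));s=st();q=grab_frame("scene");p0=s["position"];R=s["orientation"]
h=cv2.cvtColor(q["image"],cv2.COLOR_RGB2HSV).astype(int);r,g=np.mgrid[:400,:640];zt=s["position"][2]-186.2;print(zt)
m=(h[...,0]>100)&(h[...,0]<140)&(h[...,1]>70)&(h[...,2]<130)&(g>270)&(g<380)&(r>150)&(r<280)
cs,_=cv2.findContours(m.astype(np.uint8)*255,cv2.RETR_EXTERNAL,cv2.CHAIN_APPROX_NONE)
for c in sorted(cs,key=cv2.contourArea)[::-1][:2]:
    P=((ray(q,c.reshape(-1,2),zt)-p0)@R)[:,:2];print(cv2.boundingRect(c),P.min(0).round(1),P.max(0).round(1))
E
```

```text
t 20.23 pos [518.47  10.65 229.42] yaw 169.2 zx [ 0.0001 -0.    ] F [ 0.58 -0.1  -2.55] T [-0.03  0.07 -0.05] grip 21.35 60.0
43.215044421018405
(318, 203, 20, 17) [-81.3   2.4] [-22.3  34.6]
(304, 199, 19, 15) [-71.4 -33.2] [-21.  -3.]
```

Request:
arm_command --targets "0 0 0.005 0 0 0 -1;0 0 0.01 0 0 0 -1;0 0 0.015 0 0 0 -1;0 0 0.025 0 0 0 -1;0 0 0.04 0 0 0 -1;0 0 0.055 0 0 0 -1;0 0 0.066 0 0 0 -1;0 0 0.07 0 0 0 -1;0 0 0.07 0 0 0 -1;0 0 0.07 0 0 0 -1;0 0 0.07 0 0 0 -1;0 0 0.07 0 0 0 -1"

```text
time: 21.78
position: [518.5, 10.7, 218.9]
orientation: [[-0.982, 0.187, 0.0], [0.187, 0.982, -0.0], [-0.0, 0.0, -1.0]]
wrist_force: [-0.4, 0.0, -1.3]
grip_width: 21.3
finger_force: 60.0
```

```bash
cat > b.py <<'E'
from m import *
def look():
    s=st();R=s["orientation"];u=-R[:,0]
    print("push force along jig",-(s["wrist_force"]@u).round(2),"lag mm",((np.array(cmd()[:3])-s["position"])@u).round(2),"lifter x in jig",((s["position"]-np.array([601,-5.,0]))@u).round(1))
    q=grab_frame("scene");p0=s["position"];h=cv2.cvtColor(q["image"],cv2.COLOR_RGB2HSV).astype(int);r,g=np.mgrid[:400,:640]
    for nm,m,z in(("blue",(h[...,0]>100)&(h[...,0]<140)&(h[...,1]>70)&(h[...,2]<130)&(g>270)&(g<380)&(r>150)&(r<280),42),("brass",(h[...,0]>14)&(h[...,0]<28)&(h[...,1]>150)&(h[...,2]>110)&(g>280)&(g<345)&(r>195)&(r<270),42)):
        cs,_=cv2.findContours(m.astype(np.uint8)*255,cv2.RETR_EXTERNAL,cv2.CHAIN_APPROX_NONE)
        for c in sorted(cs,key=cv2.contourArea)[::-1][:2]:
            P=((ray(q,c.reshape(-1,2),z)-p0)@R)[:,:2];print(nm,cv2.boundingRect(c),P.min(0).round(1),P.max(0).round(1))
E
python3 - <<'E'
from b import *
save(conv([0,0,.07],0));look()
E
```

```text
t 21.77 pos [518.46  10.66 218.95] yaw 169.2 zx [ 0.0001 -0.    ] F [-0.36  0.02 -1.33] T [0.04 0.02 0.03] grip 21.26 60.0
push force along jig 0.35 lag mm -0.03 lifter x in jig -84.0
blue (318, 203, 20, 17) [-78.3   3.2] [-20.7  35.1]
blue (303, 199, 19, 15) [-71.6 -33.2] [-19.5  -2.2]
brass (307, 229, 16, 11) [-148.5    1.8] [-124.3   40.8]
brass (293, 226, 7, 6) [-140.8  -30.9] [-126.   -15.2]
```

The block is on the rails: the load dropped by about 1.2 N. Push along the jig, fast part first.

Request:
arm_command --targets "-0.01 0 0 0 0 0 -1;-0.02 0 0 0 0 0 -1;-0.035 0 0 0 0 0 -1;-0.055 0 0 0 0 0 -1;-0.08 0 0 0 0 0 -1;-0.11 0 0 0 0 0 -1;-0.14 0 0 0 0 0 -1;-0.17 0 0 0 0 0 -1;-0.2 0 0 0 0 0 -1;-0.225 0 0 0 0 0 -1;-0.245 0 0 0 0 0 -1;-0.26 0 0 0 0 0 -1"

```text
time: 23.32
position: [556.9, 3.3, 218.8]
orientation: [[-0.982, 0.187, -0.0], [0.187, 0.982, 0.0], [0.0, -0.0, -1.0]]
wrist_force: [-0.5, 0.2, -1.5]
grip_width: 21.5
finger_force: 60.0
```

Request:
arm_command --targets "-0.008 0 0 0 0 0 -1;-0.015 0 0 0 0 0 -1;-0.02 0 0 0 0 0 -1;-0.02 0 0 0 0 0 -1;-0.02 0 0 0 0 0 -1;-0.02 0 0 0 0 0 -1"

```text
time: 24.08
position: [559.7, 2.8, 218.9]
orientation: [[-0.982, 0.187, 0.0], [0.187, 0.982, -0.0], [-0.0, 0.0, -1.0]]
wrist_force: [-0.4, -0.6, -2.2]
grip_width: 21.5
finger_force: 60.0
```

```bash
python3 - <<'E'
from b import *
c=conv([-.26,0,0],0);save(conv([-.02,0,0],0,c));look()
E
```

```text
t 24.07 pos [559.74   2.8  218.92] yaw 169.2 zx [ 0.0003 -0.    ] F [-0.38 -0.56 -2.19] T [0.05 0.05 0.01] grip 21.47 60.0
push force along jig 0.27 lag mm -0.05 lifter x in jig -41.9
blue (312, 212, 21, 19) [-76.8   2.4] [-15.7  35.3]
blue (295, 209, 22, 16) [-76.1 -32.9] [-18.2  -1.9]
brass (308, 232, 16, 8) [-106.5    6.4] [-83.1  40.8]
brass (293, 226, 7, 6) [-99.5 -31. ] [-84.8 -15.2]
```

Request:
arm_command --targets "-0.007 0 0 0 0 0 -1;-0.014 0 0 0 0 0 -1;-0.021 0 0 0 0 0 -1;-0.028 0 0 0 0 0 -1;-0.035 0 0 0 0 0 -1;-0.042 0 0 0 0 0 -1"

```text
time: 24.88
position: [566.0, 1.6, 218.9]
orientation: [[-0.982, 0.187, 0.0], [0.187, 0.982, -0.0], [-0.0, -0.0, -1.0]]
wrist_force: [-0.1, -0.0, -2.5]
grip_width: 21.5
finger_force: 60.0
```

Request:
arm_command --targets "-0.006 0 0 0 0 0 -1;-0.012 0 0 0 0 0 -1;-0.018 0 0 0 0 0 -1;-0.018 0 0 0 0 0 -1"

```text
time: 25.38
position: [568.2, 1.2, 218.4]
orientation: [[-0.982, 0.187, -0.001], [0.187, 0.982, 0.0], [0.001, 0.0, -1.0]]
wrist_force: [-3.4, 1.2, -2.0]
grip_width: 21.8
finger_force: 60.0
```

```bash
python3 - <<'E'
from b import *
c=conv([-.042,0,0],0);save(conv([-.018,0,0],0,c));look()
E
```

```text
t 25.38 pos [568.25   1.2  218.43] yaw 169.2 zx [-0.0008  0.0002] F [-3.39  1.22 -2.02] T [ 0.27  0.55 -0.03] grip 21.77 60.0
push force along jig 3.56 lag mm 0.29 lifter x in jig -33.5
blue (311, 215, 21, 18) [-74.6   3.4] [-15.   35.8]
blue (295, 210, 20, 17) [-68.4 -32.9] [-16.4  -2.2]
brass (309, 220, 23, 21) [-100.9    9.7] [-28.7  40.8]
brass (292, 228, 7, 4) [-91.1 -31.6] [-84.1 -15.2]
```

Request:
arm_command --targets "-0.004 0 0 0 0 0 -1;-0.008 0 0 0 0 0 -1;-0.012 0 0 0 0 0 -1;-0.016 0 0 0 0 0 -1;-0.02 0 0 0 0 0 -1;-0.02 0 0 0 0 0 -1"

```text
time: 26.18
position: [571.6, 0.5, 218.9]
orientation: [[-0.982, 0.187, 0.0], [0.187, 0.982, -0.0], [-0.0, 0.0, -1.0]]
wrist_force: [-2.7, 1.3, -2.7]
grip_width: 22.1
finger_force: 60.0
```

```bash
python3 - <<'E'
from b import *
save(conv([-.02,0,0],0));look()
E
```

```text
t 26.18 pos [5.716e+02 5.000e-01 2.189e+02] yaw 169.2 zx [ 0.0003 -0.    ] F [-2.71  1.28 -2.75] T [ 0.33  0.55 -0.08] grip 22.11 60.0
push force along jig 2.9 lag mm -0.13 lifter x in jig -29.9
blue (310, 215, 21, 18) [-71.7   2.3] [-15.7  35.8]
blue (295, 212, 20, 16) [-68.7 -32.9] [-19.   -2.1]
brass (316, 221, 15, 21) [-100.2   27.4] [-29.3  40.9]
brass (292, 229, 7, 3) [-88.2 -30.1] [-83.6 -15.2]
```

Request:
arm_command --targets "-0.0025 0 0 0 0 0 -1;-0.005 0 0 0 0 0 -1;-0.007 0 0 0 0 0 -1;-0.007 0 0 0 0 0 -1"

```text
time: 26.72
position: [572.5, 0.3, 218.9]
orientation: [[-0.982, 0.187, 0.0], [0.187, 0.982, -0.0], [-0.0, -0.0, -1.0]]
wrist_force: [-3.5, 2.0, -2.3]
grip_width: 21.4
finger_force: 60.0
```

```bash
python3 - <<'E'
from b import *
save(conv([-.007,0,0],0));s=st();print(s["tau"].round(2),(np.array(cmd()[:3])-s["position"]).round(2))
E
```

```text
t 26.73 pos [5.7254e+02 3.3000e-01 2.1887e+02] yaw 169.2 zx [ 0.0001 -0.    ] F [-3.5   1.99 -2.31] T [ 0.27  0.59 -0.01] grip 21.41 60.0
[-7.300e-01 -4.530e+01 -3.231e+01 -3.500e-01 -9.900e-01 -1.000e-02] [-0.04  0.02 -0.01]
```

Request:
arm_command --targets "-0.002 0 0 0 0 0 -1;-0.004 0 0 0 0 0 -1;-0.004 0 0 0 0 0 -1"

```text
time: 27.1
position: [573.1, 0.2, 218.8]
orientation: [[-0.982, 0.187, 0.0], [0.187, 0.982, -0.0], [-0.0, -0.0, -1.0]]
wrist_force: [-3.6, 1.2, -1.9]
grip_width: 21.3
finger_force: 60.0
```

Request:
arm_command --targets "-0.002 0 0 0 0 0 -1;-0.004 0 0 0 0 0 -1;-0.004 0 0 0 0 0 -1"

```text
time: 27.48
position: [573.6, 0.2, 218.8]
orientation: [[-0.982, 0.187, -0.0], [0.187, 0.982, 0.0], [0.0, -0.0, -1.0]]
wrist_force: [-3.6, 1.4, -3.3]
grip_width: 21.2
finger_force: 60.0
```

Request:
arm_command --targets "-0.002 0 0 0 0 0 -1;-0.004 0 0 0 0 0 -1;-0.004 0 0 0 0 0 -1"

```text
time: 27.85
position: [573.9, 0.1, 218.6]
orientation: [[-0.982, 0.187, -0.001], [0.187, 0.982, 0.0], [0.001, -0.0, -1.0]]
wrist_force: [-4.5, 3.1, -2.4]
grip_width: 21.7
finger_force: 60.0
```

Request:
arm_command --targets "-0.002 0 0 0 0 0 -1;-0.002 0 0 0 0 0 -1;-0.002 0 0 0 0 0 -1"

```text
time: 28.22
position: [574.0, 0.1, 218.5]
orientation: [[-0.982, 0.187, -0.002], [0.187, 0.982, 0.0], [0.002, -0.0, -1.0]]
wrist_force: [-5.1, 2.8, -1.8]
grip_width: 21.7
finger_force: 60.0
```

Request:
arm_command --targets "-0.002 0 0 0 0 0 -1;-0.002 0 0 0 0 0 -1;-0.002 0 0 0 0 0 -1"

```text
time: 28.6
position: [574.1, 0.1, 218.4]
orientation: [[-0.982, 0.187, -0.002], [0.187, 0.982, 0.0], [0.003, -0.0, -1.0]]
wrist_force: [-5.6, 2.2, -2.0]
grip_width: 21.6
finger_force: 60.0
```

Request:
arm_command --targets "-0.003 0 0 0 0 0 -1;-0.003 0 0 0 0 0 -1;-0.003 0 0 0 0 0 -1"

```text
time: 28.98
position: [574.3, 0.1, 218.4]
orientation: [[-0.982, 0.187, -0.003], [0.187, 0.982, 0.0], [0.003, -0.0, -1.0]]
wrist_force: [-6.4, 2.4, -0.5]
grip_width: 21.4
finger_force: 60.0
```

```bash
python3 - <<'E'
from b import *
save(conv([-.021,0,0],0)) # 0.004*3+0.002*2+0.003 = 0.019, fixed below
save(conv([.002,0,0],0));look()
E
```

```text
t 28.98 pos [5.7432e+02 7.0000e-02 2.1844e+02] yaw 169.2 zx [-0.0033  0.0005] F [-6.38  2.37 -0.45] T [ 0.5   1.25 -0.04] grip 21.41 60.0
push force along jig 6.71 lag mm 1.01 lifter x in jig -27.9
blue (309, 216, 22, 18) [-72.7   3.3] [-17.   35.3]
blue (295, 212, 20, 15) [-67.4 -33. ] [-18.   -1.6]
brass (317, 235, 6, 8) [-101.    29.4] [-78.8  40.8]
brass (319, 209, 1, 1) [ 5.5 -1. ] [ 5.5 -1. ]
```

Request:
arm_command --targets "-0.002 0 0 0 0 0 -1;-0.004 0 0 0 0 0 -1;-0.004 0 0 0 0 0 -1;-0.004 0 0 0 0 0 -1"

```text
time: 29.52
position: [574.6, -0.0, 218.4]
orientation: [[-0.982, 0.187, -0.004], [0.187, 0.982, 0.001], [0.004, -0.0, -1.0]]
wrist_force: [-8.6, 3.4, 1.0]
grip_width: 21.2
finger_force: 60.0
```

Request:
arm_command --targets "-0.002 0 0 0 0 0 -1;-0.004 0 0 0 0 0 -1;-0.004 0 0 0 0 0 -1;-0.004 0 0 0 0 0 -1"

```text
time: 30.02
position: [574.8, -0.0, 218.4]
orientation: [[-0.982, 0.187, -0.006], [0.187, 0.982, 0.001], [0.006, -0.0, -1.0]]
wrist_force: [-9.7, 2.4, 1.5]
grip_width: 21.3
finger_force: 60.0
```

Request:
arm_command --targets "-0.003 0 0 0 0 0 -1;-0.006 0 0 0 0 0 -1;-0.006 0 0 0 0 0 -1;-0.006 0 0 0 0 0 -1"

```text
time: 30.52
position: [575.2, -0.1, 218.4]
orientation: [[-0.982, 0.187, -0.007], [0.187, 0.982, 0.001], [0.007, -0.0, -1.0]]
wrist_force: [-12.5, 4.7, 5.0]
grip_width: 21.2
finger_force: 60.0
```

```bash
python3 - <<'E'
from b import *
save(conv([-.014,0,0],0));look()
E
```

```text
t 30.52 pos [ 5.7516e+02 -8.0000e-02  2.1844e+02] yaw 169.19 zx [-0.0074  0.0011] F [-12.54   4.69   4.96] T [ 0.69  2.16 -0.06] grip 21.21 60.0
push force along jig 13.23 lag mm 2.26 lifter x in jig -27.9
blue (309, 216, 22, 18) [-72.6   3.3] [-16.9  35.8]
blue (295, 212, 20, 15) [-67.3 -32.9] [-17.6  -1.6]
brass (317, 235, 6, 8) [-100.9   29.4] [-78.7  40.3]
brass (317, 199, 1, 1) [ 41.3 -20.1] [ 41.3 -20.1]
```

Request:
arm_command --targets "0 0 0 0 0 0 -1;0 0 0 0 0 0 -1;0 0 0 0 0 0 -1"

```text
time: 30.95
position: [575.2, -0.1, 218.4]
orientation: [[-0.982, 0.187, -0.007], [0.187, 0.982, 0.001], [0.007, -0.0, -1.0]]
wrist_force: [-12.8, 3.7, 4.6]
grip_width: 21.6
finger_force: 60.0
```

Request:
arm_command --targets "0 0 0 0 0 0 -1;0 0 0 0 0 0 -1;0 0 0 0 0 0 -1;0 0 0 0 0 0 -1"

```text
time: 31.45
position: [575.2, -0.0, 218.4]
orientation: [[-0.982, 0.187, -0.007], [0.187, 0.982, 0.001], [0.007, -0.0, -1.0]]
wrist_force: [-11.4, 3.6, 4.8]
grip_width: 21.6
finger_force: 60.0
```

```bash
python3 - <<'E'
from b import *
s=st();q=grab_frame("wrist");t=grab_frame("top");pickle.dump((s,q,t),open("home.pkl","wb"))
T=wristT(q,s);p0=s["position"];R=s["orientation"]
im=q["image"];h=cv2.cvtColor(im,cv2.COLOR_RGB2HSV).astype(int)
# brass seen by wrist, top camera
for nm,f,TT in(("wrist",q,T),("top",t,None)):
    h=cv2.cvtColor(f["image"],cv2.COLOR_RGB2HSV).astype(int);r,g=np.mgrid[:400,:640]
    m=(h[...,0]>14)&(h[...,0]<28)&(h[...,1]>130)&(h[...,2]>130)&(g>200)&(g<450)
    cs,_=cv2.findContours(m.astype(np.uint8)*255,cv2.RETR_EXTERNAL,cv2.CHAIN_APPROX_NONE)
    for c in sorted(cs,key=cv2.contourArea)[::-1][:3]:
        if cv2.contourArea(c)<15: continue
        P=ray(f,c.reshape(-1,2),42,TT)[:,:2];rc=cv2.minAreaRect(P.astype(np.float32));print(nm,cv2.boundingRect(c),np.round(rc[0],1),np.round(rc[1],1),round(rc[2],1))
# initial brass
for nm,f,TT in(("top0",pickle.load(open("f0.pkl","rb"))["top"],None),):
    h=cv2.cvtColor(f["image"],cv2.COLOR_RGB2HSV).astype(int);r,g=np.mgrid[:400,:640]
    m=(h[...,0]>14)&(h[...,0]<28)&(h[...,1]>130)&(h[...,2]>130)&(g>300)&(g<370)&(r>140)&(r<180)
    cs,_=cv2.findContours(m.astype(np.uint8)*255,cv2.RETR_EXTERNAL,cv2.CHAIN_APPROX_NONE)
    for c in sorted(cs,key=cv2.contourArea)[::-1][:1]:
        P=ray(f,c.reshape(-1,2),42,TT)[:,:2];rc=cv2.minAreaRect(P.astype(np.float32));print(nm,cv2.boundingRect(c),np.round(rc[0],1),np.round(rc[1],1),round(rc[2],1))
E
```

```text
t 31.45 pos [ 5.7515e+02 -4.0000e-02  2.1842e+02] yaw 169.2 zx [-0.0074  0.0011] F [-11.44   3.61   4.83] T [ 0.71  2.17 -0.08] grip 21.63 60.0
wrist (234, 292, 10, 64) [607.7 -53.1] [ 4.1 38.3] 74.1
top (350, 51, 13, 15) [870.3 -56.3] [34.3 21.4] 58.6
top0 (319, 156, 34, 13) [644.6 -11.5] [67.5 15.2] 79.3
```

The push held steady at about 13 N for well over 0.5 s. Now back straight out of the slot.

Request:
arm_command --targets "0.005 0 0 0 0 0 -1;0.012 0 0 0 0 0 -1;0.02 0 0 0 0 0 -1;0.04 0 0 0 0 0 -1;0.08 0 0 0 0 0 -1;0.15 0 0 0 0 0 -1;0.24 0 0 0 0 0 -1;0.34 0 0 0 0 0 -1;0.45 0 0 0 0 0 -1;0.55 0 0 0 0 0 -1;0.6 0 0 0 0 0 -1;0.6 0 0 0 0 0 -1"

```text
time: 33.05
position: [488.5, 16.4, 218.9]
orientation: [[-0.982, 0.187, 0.0], [0.187, 0.982, -0.0], [-0.0, 0.0, -1.0]]
wrist_force: [0.2, 0.0, -1.4]
grip_width: 21.3
finger_force: 60.0
```

Request:
arm_command --targets "0 0 0 0 0 0 -1;0.2 0 -0.2 0 0 0 -1;0.4 0 -0.5 0 0 0 -1;0.4 0 -0.8 0 0 0 -1;0.4 0 -0.95 0 0 0 -1;0.4 0 -0.95 0 0 0 -1;0.4 0 -0.95 0 0 0 -1;0.4 0 -0.95 0 0 0 -1"

```text
time: 34.05
position: [429.5, 27.5, 359.5]
orientation: [[-0.982, 0.187, -0.003], [0.187, 0.982, -0.0], [0.003, -0.001, -1.0]]
wrist_force: [-0.8, -0.1, -1.7]
grip_width: 21.6
finger_force: 60.0
```

```bash
python3 - <<'E'
from b import *
c=conv([.6,0,0],0);c=conv([.4,0,-.95],0,c);save(c);s=st();f=grab_frame("wrist");t=grab_frame("top");pickle.dump((s,f,t),open("after.pkl","wb"))
for nm,ff,T in(("wrist",f,wristT(f,s)),("top",t,t["world_from_camera"]),("top0",pickle.load(open("f0.pkl","rb"))["top"],None)):
    h=cv2.cvtColor(ff["image"],cv2.COLOR_RGB2HSV).astype(int);H,S,V=h[...,0],h[...,1],h[...,2];r,g=np.mgrid[:400,:640]
    roi=(g>285)&(g<385)&(r>130)&(r<240) if nm!="wrist" else (r>60)
    for k,m,z,n in(("blue",(H>100)&(H<140)&(S>60)&(V<120),42,1),("red",((H<8)|(H>172))&(S>140)&(V>70),32,2),("brass",(H>14)&(H<28)&(S>140)&(V>120),42,1)):
        mm=cv2.morphologyEx((m&roi).astype(np.uint8)*255,cv2.MORPH_OPEN,np.ones((2,2)))
        cs,_=cv2.findContours(mm,cv2.RETR_EXTERNAL,cv2.CHAIN_APPROX_NONE)
        for c in sorted(cs,key=cv2.contourArea)[::-1][:n]:
            rc=cv2.minAreaRect(ray(ff,cv2.convexHull(c).reshape(-1,2),z,T)[:,:2].astype(np.float32));print(nm,k,cv2.boundingRect(c),np.round(rc[0],1),np.round(rc[1],1),round(rc[2],2))
E
```

```text
t 34.05 pos [429.51  27.47 359.51] yaw 169.2 zx [-0.0034 -0.    ] F [-0.81 -0.11 -1.73] T [ 0.    0.   -0.03] grip 21.63 60.0
wrist blue (290, 341, 70, 39) [614.   -7.7] [69.8 46.7] 79.29
wrist red (359, 342, 17, 39) [632.2  34.5] [15.9 48.4] 79.28
wrist red (277, 342, 14, 39) [615.8 -52.3] [13.9 48.6] 77.78
wrist brass (235, 328, 7, 29) [576.2 -89.8] [ 5.4 33.3] 79.77
top red (303, 141, 20, 66) [623.7  34.5] [ 15.3 139.7] 79.0
top red (349, 149, 16, 59) [614.8 -53.4] [ 15.3 123.7] 79.48
top brass (321, 154, 33, 10) [652.  -15.1] [67.  10.9] 79.09
top0 red (300, 141, 23, 80) [609.6  37.3] [ 15.3 168.4] 79.0
top0 red (345, 149, 20, 80) [593.5 -49.2] [ 15.4 167.1] 79.23
top0 brass (320, 158, 33, 11) [643.1 -13.5] [66.5 13.9] 79.12
```

```bash
python3 - <<'E'
from h import *
print(np.round(cmd(),2));p=plan(542.5,255.9,280,180.32);print(p)
c=conv(p[0]/2,p[1]);print(p[0]/2,plan(542.5,255.9,280,180.32,c))
E
```

```text
[430.03  27.53 361.36 169.2 ]
(array([-0.4513,  1.636 ,  0.5424]), -0.1235)
[-0.22565  0.818    0.2712 ] (array([-0.3792,  0.7592,  0.2712]), -0.0)
```

Request:
arm_command --targets "-0.07 0.25 0.05 0 0 -0.04 -1;-0.15 0.53 0.15 0 0 -0.09 -1;-0.2256 0.818 0.27 0 0 -0.1235 -1;-0.2256 0.818 0.27 0 0 -0.1235 -1"

```text
time: 34.65
position: [486.3, 143.6, 318.3]
orientation: [[-1.0, -0.009, -0.004], [-0.009, 1.0, -0.001], [0.004, -0.001, -1.0]]
wrist_force: [0.1, -1.0, -1.4]
grip_width: 21.8
finger_force: 60.0
```

Request:
arm_command --targets "-0.12 0.25 0.08 0 0 0 -1;-0.25 0.52 0.18 0 0 0 -1;-0.379 0.76 0.27 0 0 0 -1;-0.379 0.76 0.27 0 0 0 -1;-0.379 0.76 0.27 0 0 0 -1;-0.379 0.76 0.27 0 0 0 -1"

```text
time: 35.4
position: [542.2, 254.8, 280.8]
orientation: [[-1.0, -0.004, -0.0], [-0.004, 1.0, -0.0], [0.0, -0.0, -1.0]]
wrist_force: [-0.0, -1.0, -1.0]
grip_width: 21.5
finger_force: 60.0
```

```bash
python3 - <<'E'
from b import *
c=conv([-.2256,.818,.27],-.1235);c=conv([-.379,.76,.27],0,c);save(c);print(np.round(c,2));s=st();print("down",plan(542.5,255.9,211,180.32))
t=grab_frame("top");w=grab_frame("wrist");pickle.dump((s,w,t),open("after2.pkl","wb"))
for nm,ff in(("top",t),("top0",pickle.load(open("f0.pkl","rb"))["top"])):
    h=cv2.cvtColor(ff["image"],cv2.COLOR_RGB2HSV).astype(int);H,S,V=h[...,0],h[...,1],h[...,2];r,g=np.mgrid[:400,:640]
    roi=(g>285)&(g<385)&(r>130)&(r<240);I=None
    for k,m,z,n in(("red",((H<8)|(H>172))&(S>140)&(V>70),32,2),("blue",(H>100)&(H<140)&(S>60)&(V<120),42,1),("brass",(H>14)&(H<28)&(S>140)&(V>120),42,1)):
        mm=cv2.morphologyEx((m&roi).astype(np.uint8)*255,cv2.MORPH_OPEN,np.ones((2,2)))
        cs,_=cv2.findContours(mm,cv2.RETR_EXTERNAL,cv2.CHAIN_APPROX_NONE);L=[]
        for c in sorted(cs,key=cv2.contourArea)[::-1][:n]:
            P=ray(ff,cv2.convexHull(c).reshape(-1,2),z)[:,:2];rc=cv2.minAreaRect(P.astype(np.float32));L.append(np.array(rc[0]));print(nm,k,cv2.boundingRect(c),np.round(rc[0],1),np.round(rc[1],1),round(rc[2],2))
            if k!="red":
                a=np.radians(-10.8);B=np.array([[np.cos(a),np.sin(a)],[-np.sin(a),np.cos(a)]]);Q=(P-J)@B.T;print("  in jig: min",Q.min(0).round(1),"max",Q.max(0).round(1))
        if k=="red":
            a=np.radians(-10.8);J=(L[0]+L[1])/2-3*np.array([np.cos(a),np.sin(a)]);print("jig origin",J.round(1))
E
```

```text
[542.47 256.03 280.36 180.32]
t 35.4 pos [542.16 254.81 280.77] yaw -179.75 zx [-0.     -0.0003] F [-0.02 -0.99 -0.99] T [0.07 0.03 0.06] grip 21.52 60.0
down (array([-2.000e-04, -9.000e-04,  4.624e-01]), -0.0)
top red (300, 141, 23, 80) [609.7  37.4] [ 15.  168.4] 79.0
top red (345, 149, 20, 81) [592.7 -49.1] [ 15.2 168.8] 79.32
jig origin [598.2  -5.3]
top brass (337, 160, 16, 4) [645.7 -30.2] [31.1  4.3] 79.08
  in jig: min [ 49.1 -31.1] max [53.4 -0. ]
top0 red (300, 141, 23, 80) [609.6  37.3] [ 15.3 168.4] 79.0
top0 red (345, 149, 20, 80) [593.5 -49.2] [ 15.4 167.1] 79.23
jig origin [598.6  -5.4]
top0 brass (320, 158, 33, 11) [643.1 -13.5] [66.5 13.9] 79.12
  in jig: min [ 38.2 -32.9] max [52.1 33.6]
```

Request:
arm_command --targets "0 0 0.1 0 0 0 -1;0 0 0.2 0 0 0 -1;0 0 0.3 0 0 0 -1;0 0 0.38 0 0 0 -1;0 0 0.43 0 0 0 -1;0 0 0.445 0 0 0 -1;0 0 0.455 0 0 0 -1;0 0 0.46 0 0 0 -1;0 0 0.465 0 0 0 -1;0 0 0.467 0 0 0 -1;0 0 0.467 0 0 0 -1;0 0 0.467 0 0 0 -1"

```text
time: 37.0
position: [542.5, 256.0, 210.4]
orientation: [[-1.0, -0.006, 0.0], [-0.006, 1.0, 0.0], [-0.0, 0.0, -1.0]]
wrist_force: [-0.4, 0.3, -1.5]
grip_width: 21.4
finger_force: 60.0
```

```bash
python3 - <<'E'
from b import *
save(conv([0,0,.467],0));print(np.round(cmd(),2));s=st()
t=pickle.load(open("after2.pkl","rb"))[2];im=t["image"].astype(int)
J=np.array([598.4,-5.35]);a=np.radians(-10.8);B=np.array([[np.cos(a),np.sin(a)],[-np.sin(a),np.cos(a)]])
r,g=np.mgrid[:400,:640];roi=(g>300)&(g<370)&(r>150)&(r<235)
m=(im[...,2]>im[...,0]+3)&(im.max(2)<120)&roi
mm=cv2.morphologyEx(m.astype(np.uint8)*255,cv2.MORPH_OPEN,np.ones((3,3)))
cs,_=cv2.findContours(mm,cv2.RETR_EXTERNAL,cv2.CHAIN_APPROX_NONE)
for c in sorted(cs,key=cv2.contourArea)[::-1][:3]:
    P=ray(t,cv2.convexHull(c).reshape(-1,2),42)[:,:2];rc=cv2.minAreaRect(P.astype(np.float32));Q=(P-J)@B.T
    print(cv2.boundingRect(c),"ctr in jig",(B@(np.array(rc[0])-J)).round(1),np.round(rc[1],1),round(rc[2],2),Q.min(0).round(1),Q.max(0).round(1))
E
```

```text
[542.47 256.03 210.31 180.32]
t 37.0 pos [542.5  256.01 210.4 ] yaw -179.68 zx [0.0001 0.    ] F [-0.38  0.34 -1.53] T [ 0.    0.01 -0.05] grip 21.39 60.0
(333, 165, 19, 26) ctr in jig [ 17.7 -16.3] [33.1 52.2] 79.91 [ -8.4 -33. ] [43.9  0.2]
(315, 166, 17, 22) ctr in jig [13.4 19.8] [32.1 43.2] 78.84 [-8.2  3.8] [35.  35.9]
(328, 163, 6, 9) ctr in jig [35.  10.4] [10.2 16.7] 89.61 [26.9  3.9] [43.7 16.9]
```

Request:
arm_command --targets "0 0 0.002 0 0 0 -1;0 0 0.004 0 0 0 -1;0 0 0.004 0 0 0 -1;0 0 0.004 0 0 0 -1"

```text
time: 37.5
position: [542.6, 256.1, 210.2]
orientation: [[-1.0, -0.006, 0.0], [-0.006, 1.0, 0.0], [-0.0, 0.0, -1.0]]
wrist_force: [-1.5, -0.1, 4.1]
grip_width: 21.1
finger_force: 60.0
```

Request:
arm_command --targets "0 0 -0.001 0 0 0 -1;0 0 -0.001 0 0 0 -0.4;0 0 -0.001 0 0 0 0;0 0 -0.001 0 0 0 0.5;0 0 -0.001 0 0 0 1;0 0 -0.001 0 0 0 1;0 0 -0.001 0 0 0 1;0 0 -0.001 0 0 0 1" --squeeze 10

```text
time: 38.5
position: [542.5, 256.0, 209.9]
orientation: [[-1.0, -0.006, 0.0], [-0.006, 1.0, -0.0], [-0.0, -0.0, -1.0]]
wrist_force: [0.6, -0.9, -0.3]
grip_width: 83.9
finger_force: 0.0
```

Request:
arm_command --targets "0 0 -0.05 0 0 0 1;0 0 -0.2 0 0 0 1;0 0 -0.5 0 0 0 1;0 0 -0.8 0 0 0 1;0 0 -0.9 0 0 0 1;0 0 -0.9 0 0 0 1;0 0 -0.9 0 0 0 1;0 0 -0.9 0 0 0 1"

```text
time: 39.5
position: [541.8, 255.7, 342.5]
orientation: [[-1.0, -0.006, -0.004], [-0.006, 1.0, -0.002], [0.004, -0.002, -1.0]]
wrist_force: [-0.6, 0.2, -0.4]
grip_width: 88.2
finger_force: 0.0
```

```bash
python3 - <<'E'
from b import *
c=conv([0,0,.003],0);save(conv([0,0,-.9],0,c));s=st();f=grab_frame("wrist");T=wristT(f,s)
h=cv2.cvtColor(f["image"],cv2.COLOR_RGB2HSV).astype(int);m=((h[...,1]<60)&(h[...,2]>90)).astype(np.uint8)*255;m[:,:250]=0;m[:,400:]=0;m[290:]=0
cs,_=cv2.findContours(m,cv2.RETR_EXTERNAL,cv2.CHAIN_APPROX_NONE)
for c in sorted(cs,key=cv2.contourArea)[::-1][:2]:
    P=ray(f,c.reshape(-1,2),6,T)[:,:2];rc=cv2.minAreaRect(P.astype(np.float32));print("blade",np.round(rc[0],1),np.round(rc[1],1),round(rc[2],2),P.min(0).round(1),P.max(0).round(1))
t0=pickle.load(open("f0.pkl","rb"));t=grab_frame("scene")
d=cv2.absdiff(t["image"],t0["scene"]["image"]).max(2)
for n,(x,y) in dict(lifter=(428,225),orange=(400,175),gougeA=(375,215),tin=(260,223),jar=(381,285),spare=(311,285),eraser=(366,187),brayer=(450,300),gougeB=(200,270)).items(): print(n,round(float(d[y-15:y+15,x-15:x+15].mean()),1))
# same pixels for the handle (scene) before/after
for q in(t0["scene"],t):
    hh=cv2.cvtColor(q["image"],cv2.COLOR_RGB2HSV).astype(int);r,g=np.mgrid[:400,:640];k=(hh[...,1]<60)&(hh[...,2]>60)&(g>405)&(g<450)&(r>200)&(r<255);print("steel px",k.sum(),g[k].mean().round(2),r[k].mean().round(2))
E
```

```text
t 39.5 pos [541.77 255.73 342.47] yaw -179.68 zx [-0.0037 -0.0016] F [-0.65  0.19 -0.42] T [-0.01 -0.01  0.02] grip 88.21 0.0
blade [593.9 254.2] [35.3 29.3] 0.4 [576.4 239.5] [611.6 268.9]
blade [534.6 253.8] [32.  29.7] 0.38 [518.5 238.9] [550.5 268.8]
lifter 38.4
orange 10.4
gougeA 55.0
tin 25.7
jar 5.5
spare 11.4
eraser 26.8
brayer 6.6
gougeB 38.6
steel px 336 428.2 233.28
steel px 332 427.84 233.37
```

Request:
arm_command --targets "0.3 0.3 -0.3 0 0 0 1;0.5 0.6 -0.4 0 0 0 1;0.5 0.6 -0.4 0 0 0 1;0.5 0.6 -0.4 0 0 0 1;0.5 0.6 -0.4 0 0 0 1;0.5 0.6 -0.4 0 0 0 1"

```text
time: 40.35
position: [467.6, 344.5, 403.7]
orientation: [[-1.0, -0.004, -0.001], [-0.004, 1.0, -0.001], [0.001, -0.001, -1.0]]
wrist_force: [1.0, 0.0, 0.2]
grip_width: 88.2
finger_force: 0.0
```

```bash
python3 - <<'E'
from b import *
s=st();t=grab_frame("top");b=pickle.load(open("f0.pkl","rb"))["top"]
r,g=np.mgrid[:400,:640]
def ctr(f,fn,x0,x1,y0,y1):
    h=cv2.cvtColor(f["image"],cv2.COLOR_RGB2HSV).astype(int);k=fn(h[...,0],h[...,1],h[...,2])&(g>x0)&(g<x1)&(r>y0)&(r<y1);return k.sum(),g[k].mean().round(1),r[k].mean().round(1)
for n,fn,box in(("gougeB",lambda H,S,V:((H<8)|(H>172))&(S>140),(385,465,90,120)),("gougeA",lambda H,S,V:(H<14)&(S>140),(255,280,170,255)),("tin",lambda H,S,V:(S<50)&(V>110),(375,415,160,200)),("eraser",lambda H,S,V:(S<75)&(V>70),(270,292,268,302)),("steel",lambda H,S,V:(S<60)&(V>70),(190,225,170,235)),("brass",lambda H,S,V:(H>14)&(H<28)&(S>140)&(V>100),(310,360,145,180))):
    print(n,ctr(b,fn,*box),ctr(t,fn,*box))
J=np.array([598.4,-5.35]);a=np.radians(-10.8);B=np.array([[np.cos(a),np.sin(a)],[-np.sin(a),np.cos(a)]])
im=t["image"].astype(int);m=((im[...,2]>im[...,0]+3)&(im.max(2)<130)&(g>300)&(g<370)&(r>150)&(r<235)).astype(np.uint8)*255
m=cv2.morphologyEx(m,cv2.MORPH_CLOSE,np.ones((7,7)));cs,_=cv2.findContours(m,cv2.RETR_EXTERNAL,cv2.CHAIN_APPROX_NONE);c=max(cs,key=cv2.contourArea)
rc=cv2.minAreaRect(ray(t,c.reshape(-1,2),42)[:,:2].astype(np.float32));print("block in jig",(B@(np.array(rc[0])-J)).round(1),np.round(rc[1],1),round(rc[2]-90,2))
E
```

```text
t 40.35 pos [467.56 344.53 403.71] yaw -179.78 zx [-0.0014 -0.0013] F [1.03 0.   0.21] T [-0.01  0.01  0.02] grip 88.24 0.0
gougeB (np.int64(298), np.float64(442.2), np.float64(104.5)) (np.int64(299), np.float64(442.1), np.float64(104.5))
gougeA (np.int64(273), np.float64(264.9), np.float64(236.0)) (np.int64(264), np.float64(264.6), np.float64(234.9))
tin (np.int64(39), np.float64(388.9), np.float64(186.3)) (np.int64(13), np.float64(391.2), np.float64(186.0))
eraser (np.int64(229), np.float64(280.4), np.float64(285.0)) (np.int64(228), np.float64(280.4), np.float64(285.0))
steel (np.int64(413), np.float64(206.0), np.float64(200.4)) (np.int64(434), np.float64(206.3), np.float64(201.7))
brass (np.int64(232), np.float64(335.3), np.float64(162.2)) (np.int64(4), np.float64(330.5), np.float64(158.2))
block in jig [5.4 1.4] [68.1 35. ] -11.1
```

```bash
python3 -c "
from plant import *
print(finish_job())"
```

```text
the job is handed in; nothing more can be done
None
```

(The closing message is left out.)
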